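Stack a tea gift set in the banding cradle

TASK

Stack the next gift set in the cradle, ready for its paper band: first the square green tea tin, all the way down on the cradle's floor and square between the corner posts, then the square cork pad lying flat on the tin, and last the flat round aluminium tin, level and centred on the cork. Lower each piece until it rests before you let go of it - don't let it drop in - and leave everything else on the counter as it stands.

Things in the scene. Friction and masses are not known exactly. Their poses are not given: they have to be found in the camera images.
- pocket (a point): Centre of the cradle's pocket floor, 14 mm above the counter; z up, x and y along the pocket's sides. Cradle, screwed down: plywood base 130 x 130 mm, 14 mm high, cross-grooved (22 mm wide, 8 mm deep), with four black steel corner angles (3 mm sheet) leaving a 66 x 66 mm pocket. Each angle covers only 11 mm next to its corner: each side is open over its middle 44 mm, for fingers.
- mouth (a point): Centre of the pocket's mouth, level with the tips of the four corner angles, 82 mm above the pocket floor, straight above pocket, same axes. The angles are straight up to 74 mm above the floor; their tips flare outwards (outer edges 40 mm from the centre lines). The finished stack (62 + 12 + 22 mm) stands 96 mm above the floor, 14 mm out of the mouth.
- tin_mid (a point): Square green tea tin with white paper labels on its four sides and a dark lid seam, 60 x 60 mm and 62 mm tall, about 160 g, standing upright and loose on the counter. The point is its centre, 31 mm above its underside; z up, x and y square to its sides. Any side may face any way. Held by its upper third it keeps a wide gripper body clear of the cradle's posts.
- pad_mid (a point): Square cork spacer pad, brown, 60 x 60 mm and 12 mm thick, about 20 g, lying flat and loose on the counter. The point is its centre, 6 mm above its underside; z up, x and y square to its sides.
- flat_mid (a point): Flat round aluminium tin with a yellow disc on its lid, 60 mm in diameter and 22 mm tall, about 60 g, lying flat and loose on the counter, lid up. The point is its centre, 11 mm above its underside; z up.
- honey1: Bystander: amber honey jar with brass lid, 54 mm in diameter, 72 mm tall, loose; origin at the centre of its underside.
- honey2: Bystander: a second honey jar of the same kind, on the robot's side of the counter.
- caddy: Bystander: round red tea caddy, 70 mm in diameter, 90 mm tall, loose; origin at the centre of its underside.
- tub: Bystander: black tub of tea with a clear lid, 108 mm in diameter, 75 mm tall, loose; origin at the centre of its underside.
- mug: Bystander: blue mug, 80 mm in diameter, 95 mm tall, loose; origin at the centre of its underside.
- scoop: Bystander: small wooden tea scoop lying on the counter, 143 mm long, 12 mm high, loose; origin on its underside where handle and bowl meet, bowl 43 mm towards its +x, handle 100 mm towards its -x.
- finished: Bystander: an earlier, finished set with a BLUE tin, cork and round tin held by a white paper band, 60 x 60 mm and 97 mm tall, one loose piece; origin at the centre of its underside.
There are look-alikes about, which are no part of the job. Of the things that look like the part that bears tin_mid, the largest one is meant.

How it is judged:
By the outcome, as a careful person would: the job done as asked, in the order asked, and still so for the second after the job is handed in, with the robot touching nothing.
It also fails if it takes over 70 s, if anything falls off the work surface, if the arm or the gripper's body presses on something with over 40 N, if the wrist force passes 120 N, or if a joint passes its speed limit or range.

ROBOT

A 7-joint arm with a two-finger parallel gripper is mounted at the origin on the work surface. World frame = base frame: x ahead of the robot, y to its left, z up, the work surface at z = 0. Lengths are in m, angles in degrees, forces in N, time in s.
With the tool pointing down it reaches from about 0.425 to 0.975 m from the base axis. Payload 16.7 kg.
Tool frame: the origin (TCP) lies midway between the tips of the shut fingers; the grasp point (between the pads) lies hold_point_z behind it (hold_point_z is the distance from the TCP to the grasp point, in m); y points along the fingers, x is the direction in which the jaws open and shut, and the axes are right-handed (so a half turn about y gives the same grasp; the last joint's range is limited). The gripper opens to 85 mm and grips with 20 to 120 N. Pads are 22 mm wide; open, the fingers measure 114 mm over their backs; the gripper's body (76 mm by 85 mm) begins 54 mm behind the grasp point. The pads swing forward as they close: fully open they stand 13 mm farther back than shut.
Start: joints at [58.757, 24.414, 4.234, 92.017, -1.954, 63.644, -3.845], TCP at [0.26, -0.623, 0.231] pointing down, gripper open.
Joint ranges: [-163.25, 163.25], [-28.42, 122.38], [-70.27, 78.77], [12.13, 141.07], [-58.53, 238.53], [9.26, 117.41], [-156.51, 156.51]. Speed limits (degrees/s): [108.29, 108.29, 136.94, 136.94, 172.46, 172.46, 172.46].

INTERFACE

Orientations are given as a 3x3 rotation matrix whose columns are the frame's x, y, z axes.
In Python, from cell import * gives the robot as it stands.
- The arm moves only by the tool play_rows, never from a script. Its argument "commands" is a list that holds one entry, the list of rows, each a list of 6 numbers: the shift along the tool's x, y, z in mm, then the turn, a rotation vector about the tool's x, y, z in degrees. A call has 1 to 10 rows; each row is the pose to reach, as a shift and turn from the pose measured when the call began, along the tool's axes at that moment; what a row does not reach only later rows make up. A row lasts 1/8 s, in which the tool goes at most 62.5 mm and 10.7 degrees, less where a joint would pass 70% of its speed; a pose out of reach is approached as far as the arm can. A call with a gripper value outside its range is refused whole. "hand" is the opening, from 0 (shut) to 1 (fully open), set as the call begins (left out, the last holds). The fingers move at their own pace and stop on an object; the grip force is fixed at half the most. Time passes only in rows, so rows that repeat a pose let the fingers close. It gives the time, the measured TCP pose, the force and the opening at its end, in the units of the state.
- get_obs(): the state, without advancing time (a new reading comes with each control period).
- capture(name): name is "scene" or "top" or "wrist"; returns a dict with "pixels" (420x560x3 uint8, blue, green, red), "depth" (420x560 float32, m along the optical axis (not along the pixel's ray), 0 where there is no reading), "K" (3x3 intrinsics, pixels), "extrinsics" (4x4, takes a point from world to camera coordinates); the wrist camera has in their place "mount" (4x4, takes a point from camera to tool coordinates, whose origin is the TCP and whose axes are the tool frame's). Camera axes: x right, y up, looking along -z (the intrinsics and any distortion apply to the point x, -y, -z); pixel columns grow to the right and rows downward; lengths in m; the calibration is good to about 2 mm. A picture is of the moment at which its call begins: read the wrist's pose just before it.
- finish_job(): hands the job in, once; it reports no verdict.
Trained networks look in a picture, given as the dict that the camera call returned (one of the last four; its "shot" number tells which), for a name from the list of things; names that differ only in an ending like _2 or _b are one class to them, and where a whole thing is asked for, a point or a joint stands for the part that bears it (a point fixed in the world has none). Each returns a list of dicts, best first, with "conf" (0 to 1); they miss things now and then, are a little off and sometimes report something else, mostly with a low value. They report only what shows in the picture. A call takes as long as a camera call. They do not tell look-alikes from the thing itself.
- trace(picture, query): "pixels" (420x560 bool, what is visible of it) and "point" ([column, row] in pixels, amid what is visible of it).
The state is a dict: "time_s": time; "joint_pos": joint angles; "dq": joint speeds; "joint_torque": joint torques, N m; "eef_pos": TCP position; "eef_rot": TCP orientation; "wrist_force": force on the tool from outside, world axes, zero at the start; "torque": the same for the moment, N m; "opening": finger opening in m.
Only numpy, scipy, OpenCV 4.12 (cv2) and the standard library are available. Lean on these libraries where they do the work, as an engineer would, in place of code of your own. Each camera call takes 0.05 s, during which the arm holds its last target.

## Working session

There is one attempt and no reset: what is moved stays moved. The work goes in short steps, Python scripts to look and compute and a tool call to move; the robot and the scene stay as the last step left them, time stands still between calls to the robot, and variables do not carry over. Pictures are saved under pics/ and viewed, and the job is handed in when it is done.

Besides the shell and the picture viewer there is one more tool, called after "Request:" by a JSON object that holds its "fn" and its "kwargs". play_rows: Moves the arm, as the interface text tells. Its arguments: {"type":"object","properties":{"commands":{"type":"array"},"hand":{"type":"number"}},"required":["commands"]}

```bash
ls; mkdir -p pics; cat > h.py <<'E'
from cell import *
import numpy as np, cv2
def world(p,u,v,d=None):
    K=p['K'];d=p['depth'][int(v),int(u)] if d is None else d
    x=(u-K[0,2])/K[0,0]*d; y=(v-K[1,2])/K[1,1]*d
    c=np.array([x,-y,-d,1.0])
    return (np.linalg.inv(p['T'])@c)[:3]
def cap(n):
    o=get_obs(); p=capture(n)
    if n=='wrist':
        T=np.eye(4);T[:3,:3]=o['eef_rot'];T[:3,3]=o['eef_pos']
        p['T']=np.linalg.inv(T@np.array(p['mount']))
    else: p['T']=np.array(p['extrinsics'])
    p['K']=np.array(p['K'])
    return p
def cloud(p):
    K=p['K'];d=p['depth'];v,u=np.mgrid[0:d.shape[0],0:d.shape[1]]
    c=np.stack([(u-K[0,2])/K[0,0]*d,-(v-K[1,2])/K[1,1]*d,-d,np.ones_like(d)],-1)
    w=(c@np.linalg.inv(p['T']).T)[...,:3]; w[d==0]=np.nan
    return w
E
python3 - <<'E'
from h import *
o=get_obs();print({k:np.round(v,4).tolist() for k,v in o.items()})
import cell;print([k for k in dir(cell) if 'hold' in k], globals().get('hold_point_z'))
for n in ('scene','top','wrist'):
    p=cap(n);cv2.imwrite(f'pics/{n}0.png',p['pixels'])
    print(n,{k:(np.shape(v)) for k,v in p.items()},np.round(np.linalg.inv(p['T']),3).tolist(),p['K'].tolist())
E
```

```text
pics
{'time_s': 0.0, 'joint_pos': [58.756, 24.4507, 4.231, 92.0517, -1.9559, 63.6451, -3.8457], 'dq': [-0.0401, 0.0009, 0.1489, 0.0329, -0.0058, 0.0531, 0.1062], 'joint_torque': [-0.0013, -94.9838, 3.7602, -46.3514, 0.0191, 0.0101, -0.0001], 'eef_pos': [0.2601, -0.6224, 0.2306], 'eef_rot': [[0.3855, -0.0006, 0.9227], [-0.9227, 0.0012, 0.3855], [-0.0013, -1.0, -0.0001]], 'wrist_force': [0.3826, 0.3368, 0.6536], 'torque': [-0.0075, 0.0234, -0.0217], 'opening': 0.0856}
['hold_point_z'] 0.0187
scene {'pixels': (420, 560, 3), 'depth': (420, 560), 'K': (3, 3), 'extrinsics': (4, 4), 'shot': (), 'T': (4, 4)} [[-0.658, -0.46, 0.597, 1.167], [0.753, -0.415, 0.51, 0.504], [0.013, 0.785, 0.619, 0.715], [0.0, 0.0, 0.0, 1.0]] [[432.0803178753995, 0.0, 277.6862686070718], [0.0, 432.0803178753995, 205.41321885464683], [0.0, 0.0, 1.0]]
top {'pixels': (420, 560, 3), 'depth': (420, 560), 'K': (3, 3), 'extrinsics': (4, 4), 'shot': (), 'T': (4, 4)} [[0.008, 0.978, -0.207, 0.306], [-1.0, 0.007, -0.004, -0.033], [-0.002, 0.207, 0.978, 1.279], [0.0, 0.0, 0.0, 1.0]] [[426.67503815091806, 0.0, 279.5596754772491], [0.0, 426.67503815091806, 211.34365576487392], [0.0, 0.0, 1.0]]
wrist {'pixels': (420, 560, 3), 'depth': (420, 560), 'K': (3, 3), 'mount': (4, 4), 'shot': (), 'T': (4, 4)} [[0.386, 0.882, 0.272, 0.329], [-0.923, 0.369, 0.113, -0.593], [-0.001, -0.294, 0.956, 0.374], [0.0, 0.0, 0.0, 1.0]] [[367.5412938092831, 0.0, 274.35667723054445], [0.0, 367.5412938092831, 206.62381345571433], [0.0, 0.0, 1.0]]
```

View pics/scene0.png

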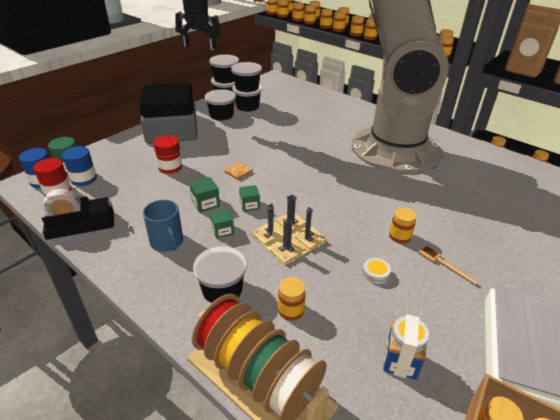

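View pics/top0.png

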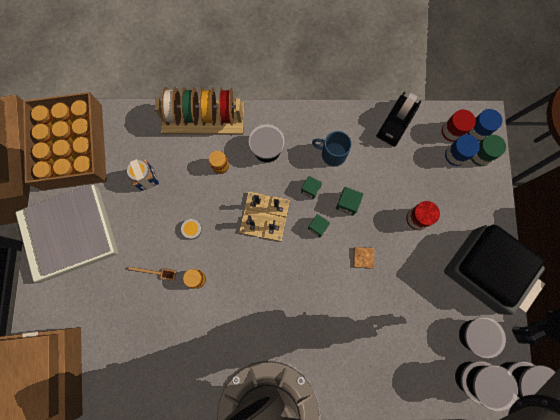

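View pics/wrist0.png

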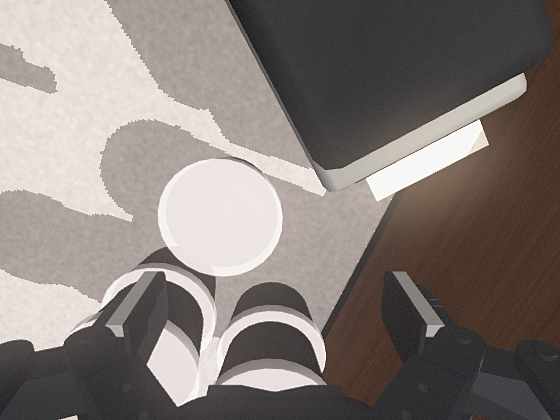

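Three green tins in the top picture: (349,200), (311,187), (319,226). (349,200) looks largest. I'll measure them all with the depth data and enlarge a crop.

```bash
cat >> h.py <<'E'
def toprect(w,mask,zlo,zhi):
    m=mask&(w[...,2]>zlo)&(w[...,2]<zhi)
    q=w[m]; r=cv2.minAreaRect((q[:,:2]*1000).astype(np.float32))
    return r,np.median(q[:,2]),m.sum(), q.mean(0)
E
python3 - <<'E'
from h import *
p=cap('top');w=cloud(p)
def box(u,v,s):
    m=np.zeros((420,560),bool);m[v-s:v+s+1,u-s:u+s+1]=1;return m
for n,u,v,s,zl,zh in [('A',349,200,20,.04,.08),('B',311,187,16,.02,.08),('C',319,226,16,.02,.08),('pad',364,257,16,.006,.03),('flat',190,229,16,.012,.04)]:
    r,z,c,me=toprect(w,box(u,v,s),zl,zh)
    zs=np.nanpercentile(w[box(u,v,s)][:,2],[2,50,90,98])
    print(n,np.round(r[0],1),np.round(r[1],1),round(r[2],1),'z',round(z,4),c,np.round(me,4),np.round(zs,4))
for q in ('tin_mid','pad_mid','flat_mid'):
    for t in trace(p,q): 
        u,v=t['point'];print(q,t['conf'],t['point'],t['pixels'].sum(),np.round(world(p,u,v),3))
m=box(265,216,32)
q=w[m&(w[...,2]>.07)];print('posts',len(q));
cv2.imwrite('pics/c1.png',cv2.resize(p['pixels'][150:280,230:390],None,fx=5,fy=4.5,interpolation=cv2.INTER_CUBIC))
s=cap('scene');cv2.imwrite('pics/c2.png',cv2.resize(s['pixels'][150:270,170:330],None,fx=5,fy=5,interpolation=cv2.INTER_CUBIC))
E
```

```text
A [ 602.  -236.1] [60.2 60.8] 69.1 z 0.0624 443 [ 0.5997 -0.2347  0.0615] [-0.0042  0.0022  0.0633  0.0658]
B [ 645.5 -123.1] [46.9 48.5] 61.4 z 0.0482 279 [ 0.643  -0.1222  0.0464] [-0.0041  0.0019  0.049   0.0517]
C [ 527.7 -144.7] [47.1 48.4] 56.1 z 0.0486 283 [ 0.5258 -0.1435  0.0469] [-0.0043  0.0018  0.0492  0.0521]
pad [ 433.8 -278. ] [78.7 69.6] 10.2 z 0.0124 410 [ 0.436  -0.2786  0.0125] [-0.0039  0.0029  0.0141  0.017 ]
flat [517.8 237. ] [58.1 58.7] 48.4 z 0.0225 323 [0.517  0.2354 0.0226] [-0.0044  0.0022  0.0237  0.027 ]
tin_mid 0.86 [310.3, 187.5] 295 [ 0.64  -0.12   0.046]
tin_mid 0.69 [346.6, 199.1] 499 [ 0.601 -0.225  0.062]
pad_mid 0.76 [360.8, 256.7] 424 [ 0.438 -0.271  0.013]
flat_mid 0.53 [189.3, 230.9] 323 [0.511 0.241 0.019]
posts 111
```

View pics/c1.png

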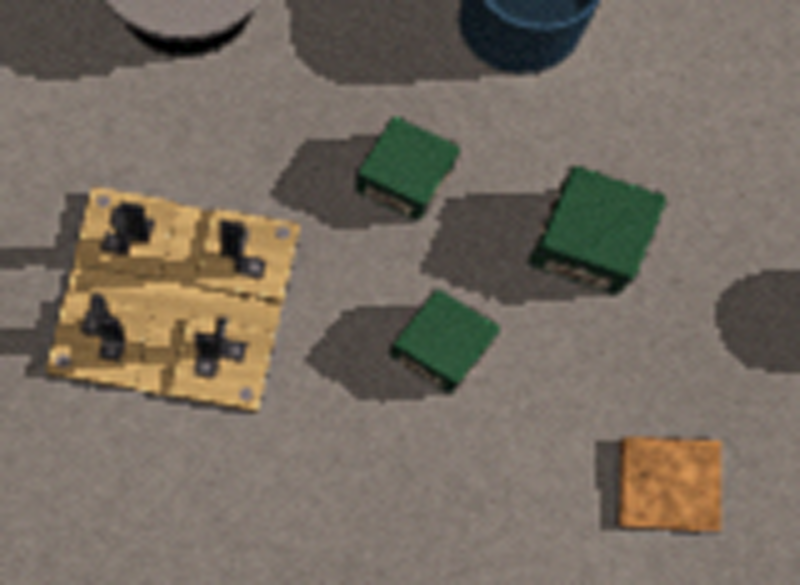

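View pics/c2.png

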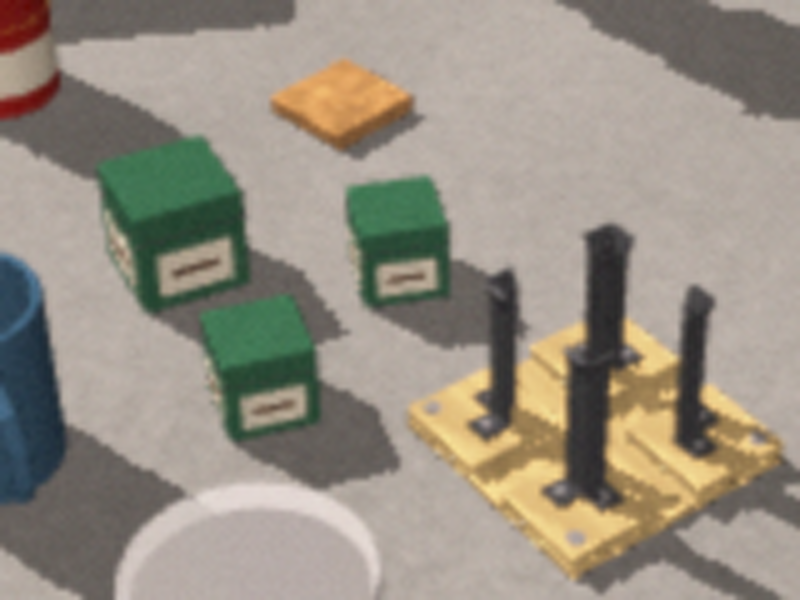

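A (349,200) measures 60×60×62 mm. B (311,187) and C (319,226) are about 48 mm, so they're look-alikes. The crop confirms A is the big one and is therefore the tin to use. Next, the cradle.

```bash
cat >> h.py <<'E'
def fit_sq(pts,half,th0,c0):
    # fit square of known half size to blob of xy points (mm) by overlap of bounding extents
    best=None
    for th in np.arange(th0-12,th0+12.01,0.5):
        R=np.array([[np.cos(np.radians(th)),np.sin(np.radians(th))],[-np.sin(np.radians(th)),np.cos(np.radians(th))]])
        q=pts@R.T; lo=np.percentile(q,1,0);hi=np.percentile(q,99,0)
        a=np.prod(hi-lo)
        if best is None or a<best[0]: best=(a,th,R.T@((lo+hi)/2),hi-lo)
    return best
E
python3 - <<'E'
from h import *
p=cap('top');w=cloud(p)
hsv=cv2.cvtColor(p['pixels'],cv2.COLOR_BGR2HSV)
m=np.zeros((420,560),bool);m[180:250,225:305]=1
base=m&(hsv[...,1]>90)&(hsv[...,0]>10)&(hsv[...,0]<30)&(w[...,2]<.03)
q=w[base];print(len(q),np.nanpercentile(q[:,2],[5,50,95]))
ok=q[:,2]>.008
pts=q[ok,:2]*1000
for f in (cv2.minAreaRect(pts.astype(np.float32)),fit_sq(pts,65,-10,None)):print(f)
hi=m&(w[...,2]>.05); P=w[hi]*1000
lab=cv2.connectedComponents(hi.astype(np.uint8))
for i in range(1,lab[0]):
    s=w[lab[1]==i]*1000;print(len(s),s.mean(0).round(1),s[:,2].max().round(1))
# pad by colour
m=np.zeros((420,560),bool);m[240:275,345:385]=1
b=m&(hsv[...,1]>90);print('pad',cv2.minAreaRect((w[b][:,:2]*1000).astype(np.float32)),fit_sq(w[b][:,:2]*1000,30,0,None))
# flat by colour/ z
E
```

```text
1510 [0.00388534 0.01258154 0.01841674]
((559.514404296875, 17.45440673828125), (129.8503875732422, 131.31524658203125), 79.1353530883789)
(np.float64(16409.565282907053), np.float64(-12.0), array([559.20708688,  17.24933881]), array([128.0333937 , 128.16629169]))
2 [ 650.8 -101.3   51.3] 51.5
5 [638.9 -99.4  53. ] 54.3
46 [596.3  41.6  83.4] 102.3
36 [584.9 -19.5  85.4] 102.0
35 [534.3  54.9  83.9] 98.5
26 [520.8  -8.2  86.6] 101.1
pad ((436.6988220214844, -278.7047424316406), (38.74932861328125, 77.73687744140625), 49.178489685058594) (np.float64(nan), np.float64(-12.0), array([nan, nan]), array([nan, nan]))
```

```bash
cat >> h.py <<'E'
from scipy.spatial.transform import Rotation as Ro
def go(x,y,z,a):
    "x,y,z mm TCP, a = jaw axis yaw deg -> row"
    o=get_obs();R=np.array(o['eef_rot']);P=np.array(o['eef_pos'])*1000
    ca,sa=np.cos(np.radians(a)),np.sin(np.radians(a))
    T=np.array([[ca,0,-sa],[sa,0,ca],[0,-1,0]],float)
    d=R.T@(np.array([x,y,z])-P); r=Ro.from_matrix(R.T@T).as_rotvec(degrees=True)
    print('row',np.round(d,1).tolist()+np.round(r,2).tolist(),'len',round(np.linalg.norm(d),1),'t',o['time_s'])
E
python3 - <<'E'
from h import *
go(602,-236,200,-21)
E
```

```text
row [-225.1, 31.3, 464.5, -0.0, -46.33, -0.01] len 517.1 t 0.45
```

Request:
{"fn": "play_rows", "kwargs": {"commands": [[[0,-50,20,0,0,0],[-30,-60,70,0,-6,0],[-55,-60,115,0,-12,0],[-80,-60,165,0,-20,0],[-105,-50,220,0,-28,0],[-135,-30,275,0,-36,0],[-160,-10,330,0,-44,0],[-190,10,390,0,-46.3,0],[-215,25,445,0,-46.3,0],[-225,31,464.5,0,-46.3,0]]], "hand": 1}}

```text
time_s: 1.7
eef_pos: [0.6038, -0.2327, 0.1994]
eef_rot: [[0.935, -0.0, 0.356], [-0.356, 0.001, 0.935], [-0.001, -1.0, 0.001]]
wrist_force: [-0.7, -0.3, 0.3]
opening: 0.0854
```

```bash
python3 - <<'E'
from h import *
o=get_obs();print(o['time_s'],o['eef_pos'],o['opening'],np.round(o['joint_pos'],1))
go(602,-236,200,-21)
p=cap('wrist');cv2.imwrite('pics/w1.png',p['pixels'])
w=cloud(p)
for t in trace(p,'tin_mid'):print(t['conf'],t['point'],t['pixels'].sum(),world(p,*t['point']))
E
```

```text
1.7 [ 0.60376317 -0.2327461   0.19943258] 0.08541542955670758 [ 26.5  24.2 -14.7  96.7   6.8  60.  -11.2]
row [-0.5, -0.6, -3.7, -0.07, 0.15, -0.04] len 3.7 t 1.7
0.95 [277.3, 189.6] 6064 [ 0.60707676 -0.22995159  0.063638  ]
0.88 [148.7, 116.1] 4498 [ 0.53294095 -0.14269873  0.04827644]
0.78 [275.5, 36.5] 4478 [ 0.64552955 -0.12478839  0.0487867 ]
```

View pics/w1.png

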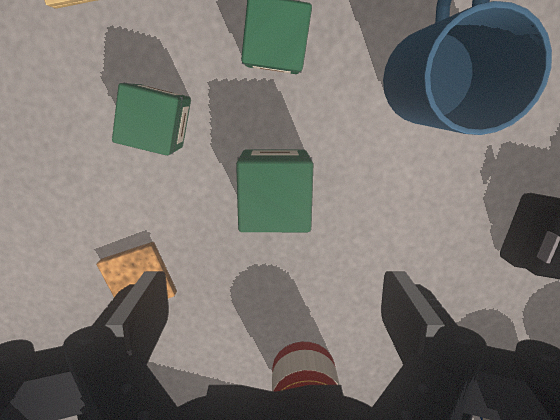

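The largest green tin sits at (276,190), square to the image. The two small ones are at (148,116) and (275,36), the cork at (138,270), the mug at upper right and the caddy at the bottom. Measuring the tin's top face.

```bash
cat >> h.py <<'E'
def face(p,mask,z,name=''):
    "min area rect of mask pixels projected on plane z (m); boundary-corrected by pixels' corners"
    cn=max(cv2.findContours(mask.astype(np.uint8),cv2.RETR_EXTERNAL,cv2.CHAIN_APPROX_NONE)[0],key=cv2.contourArea)[:,0].astype(float)
    return plane(p,cn,z)
def plane(p,uv,z):
    uv=np.asarray(uv,float).reshape(-1,2)
    K=p['K'];M=np.linalg.inv(p['T']);c=M[:3,3]
    r=np.stack([(uv[:,0]-K[0,2])/K[0,0],-(uv[:,1]-K[1,2])/K[1,1],-np.ones(len(uv))],1)@M[:3,:3].T
    return (c+r*((z-c[2])/r[:,2])[:,None])*1000
E
python3 - <<'E'
from h import *
p=cap('wrist');w=cloud(p)
t=trace(p,'tin_mid')[0]
m=t['pixels']&(np.abs(w[...,2]-.0625)<.006)
# exclude side face: bright V
m=cv2.morphologyEx(m.astype(np.uint8),cv2.MORPH_OPEN,np.ones((5,5)))
v,u=np.nonzero(m);print(u.min(),u.max(),v.min(),v.max(),np.median(w[m>0][:,2]))
q=face(p,m,.062);print(cv2.minAreaRect(q[:,:2].astype(np.float32)))
print(cv2.minAreaRect((w[m>0][:,:2]*1000).astype(np.float32)))
E
```

```text
Traceback (most recent call last):
ValueError: zero-size array to reduction operation minimum which has no identity
```

```bash
python3 - <<'E'
from h import *
p=cap('wrist');w=cloud(p)
t=min(trace(p,'tin_mid'),key=lambda t:abs(t['point'][0]-277)+abs(t['point'][1]-190))
print(t['point'],np.nanpercentile(w[t['pixels']][:,2],[5,50,95]))
m=t['pixels']&(np.abs(w[...,2]-.0625)<.008)
m=cv2.morphologyEx(m.astype(np.uint8),cv2.MORPH_OPEN,np.ones((5,5)))
v,u=np.nonzero(m);print(u.min(),u.max(),v.min(),v.max(),np.median(w[m>0][:,2]))
q=face(p,m,.062);print(cv2.minAreaRect(q[:,:2].astype(np.float32)))
print(cv2.minAreaRect((w[m>0][:,:2]*1000).astype(np.float32)))
go(602,-236,200,-21)
E
```

```text
[275.8, 186.7] [0.03224443 0.06264356 0.06387623]
237 313 154 227 0.06276353420921474
((602.8256225585938, -234.57073974609375), (59.64936447143555, 59.53892135620117), 69.04558563232422)
((602.6888427734375, -235.10736083984375), (59.678955078125, 59.99421691894531), 68.82522583007812)
row [-0.0, 0.6, 1.4, 0.03, -0.11, 0.01] len 1.5 t 2.0
```

Request:
{"fn": "play_rows", "kwargs": {"commands": [[[0,50,1,0,0,0],[0,100,1,0,0,0],[0,145,1,0,0,0],[0.5,170,1,0,0,0],[0.5,175.5,1,0,0,0],[0.5,175.5,1,0,0,0]]]}}

```text
time_s: 2.75
eef_pos: [0.6024, -0.2376, 0.0259]
eef_rot: [[0.933, 0.001, 0.361], [-0.361, -0.001, 0.933], [0.001, -1.0, -0.001]]
wrist_force: [-0.6, -0.7, -0.2]
opening: 0.0854
```

Request:
{"fn": "play_rows", "kwargs": {"commands": [[[0,0,0,0,0,0],[0,0,0,0,0,0],[0,0,0,0,0,0],[0,0,0,0,0,0],[0,0,0,0,0,0]]], "hand": 0}}

```text
time_s: 3.38
eef_pos: [0.6031, -0.2381, 0.0276]
eef_rot: [[0.932, 0.003, 0.361], [-0.361, -0.002, 0.932], [0.003, -1.0, -0.001]]
wrist_force: [-2.9, -0.8, 10.3]
opening: 0.059
```

```bash
python3 - <<'E'
from h import *
o=get_obs();print(o['time_s'],o['eef_pos'],o['opening'],o['wrist_force'],np.round(o['joint_pos'],1))
p=cap('wrist');cv2.imwrite('pics/w2.png',p['pixels'])
E
```

```text
3.375 [ 0.60314756 -0.23812355  0.02763138] 0.059039596686676875 [-2.94754175 -0.84013576 10.26281908] [ 25.2  35.6 -12.6 103.   10.9  42.4 -14.4]
```

View pics/w2.png

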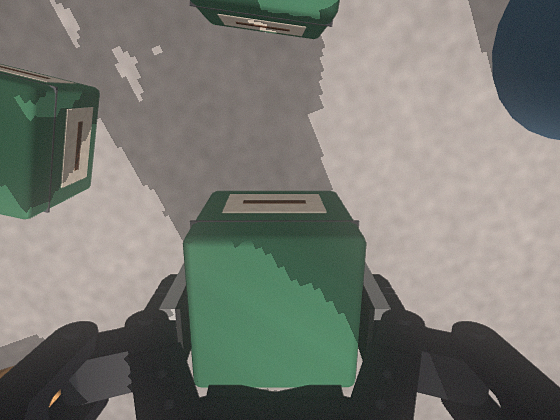

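```bash
python3 - <<'E'
from h import *
p=cap('wrist');w=cloud(p)
t=min(trace(p,'tin_mid'),key=lambda t:abs(t['point'][0]-277)+abs(t['point'][1]-300))
m=t['pixels']
print(t['point'],m.sum(),np.nanpercentile(w[m][:,2],[5,50,95]))
v=w[m&(np.abs(w[...,2]-.063)<.006)]
print(cv2.minAreaRect((v[:,:2]*1000).astype(np.float32)))
go(603,-238,190,-21);go(535,-100,190,-11.5)
E
```

```text
[275.1, 288.7] 32649 [0.0259236  0.06259673 0.06364192]
((603.8575439453125, -235.68975830078125), (60.462642669677734, 60.423404693603516), 68.71558380126953)
row [0.3, -162.4, -0.1, 0.06, -0.19, 0.17] len 162.4 t 3.525
row [-113.0, -162.8, 104.0, 0.07, -9.69, 0.17] len 223.8 t 3.525
```

Request:
{"fn": "play_rows", "kwargs": {"commands": [[[0,-25,0,0,0,0],[0,-70,0,0,0,0],[0,-120,0,0,0,0],[0,-155,0,0,0,0],[0,-163,0,0,0,0]]]}}

```text
time_s: 4.15
eef_pos: [0.6038, -0.2382, 0.194]
eef_rot: [[0.932, 0.007, 0.362], [-0.362, -0.004, 0.932], [0.008, -1.0, -0.001]]
wrist_force: [-0.4, 0.3, -2.7]
opening: 0.0592
```

```bash
python3 - <<'E'
from h import *
go(535,-100,190,-11.5)
E
```

```text
row [-114.1, 3.0, 104.0, 0.1, -9.7, 0.44] len 154.4 t 4.15
```

Request:
{"fn": "play_rows", "kwargs": {"commands": [[[-30,1,27,0,-3,0.2],[-65,2,60,0,-6,0.4],[-95,3,87,0,-9.7,0.4],[-110,3,100,0,-9.7,0.4],[-114,3,104,0,-9.7,0.4],[-114,3,104,0,-9.7,0.4],[-114,3,104,0,-9.7,0.4]]]}}

```text
time_s: 5.03
eef_pos: [0.5355, -0.1011, 0.1898]
eef_rot: [[0.98, 0.0, 0.201], [-0.201, -0.002, 0.98], [0.001, -1.0, -0.002]]
wrist_force: [-0.4, -0.5, -1.9]
opening: 0.0591
```

```bash
python3 - <<'E'
from h import *
o=get_obs();print(o['time_s'],o['eef_pos'],o['opening'],o['wrist_force'])
p=cap('wrist');cv2.imwrite('pics/w3.png',p['pixels']);np.savez('w3.npz',**{k:p[k] for k in('pixels','depth','K','T')},R=o['eef_rot'],P=o['eef_pos'])
E
```

```text
5.025 [ 0.53549688 -0.10114997  0.18984606] 0.05911941617684157 [-0.41319667 -0.49870919 -1.90200105]
```

View pics/w3.png

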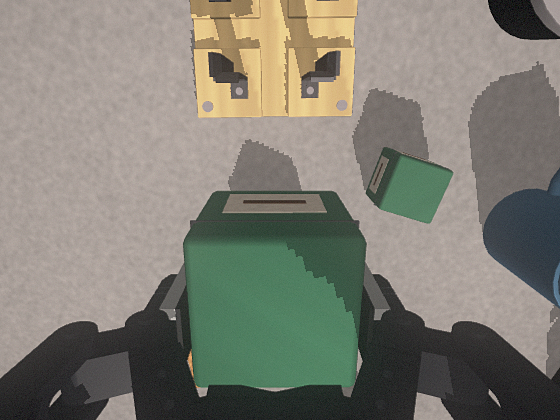

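The tin is held square, spanning (185–365, 190–385). The cradle's near edge runs from (197,117) to (352,115), but its far part is cut off. I'll go up and back for a full view.

Request:
{"fn": "play_rows", "kwargs": {"commands": [[[0,-40,-20,0,0,0],[0,-80,-30,0,0,0],[0,-90,-30,0,0,0],[0,-90,-30,0,0,0],[0,-90,-30,0,0,0]]]}}

```text
time_s: 5.7
eef_pos: [0.5289, -0.13, 0.2785]
eef_rot: [[0.98, -0.002, 0.201], [-0.201, -0.001, 0.98], [-0.001, -1.0, -0.002]]
wrist_force: [-0.1, 0.1, -1.3]
opening: 0.0594
```

```bash
cat > cr.py <<'E'
from h import *
import sys
def cradle(p):
    w=cloud(p);hsv=cv2.cvtColor(p['pixels'],cv2.COLOR_BGR2HSV)
    near=(np.hypot(w[...,0]-.5595,w[...,1]-.0173)<.11)
    wood=near&(hsv[...,1]>80)&(hsv[...,0]>10)&(hsv[...,0]<32)&(w[...,2]<.025)
    k=cv2.morphologyEx(wood.astype(np.uint8),cv2.MORPH_OPEN,np.ones((3,3)))>0
    top=k&(w[...,2]>.011)
    pts=plane(p,np.argwhere(top)[:,::-1],.014)[:,:2]
    print('base',cv2.minAreaRect(pts.astype(np.float32)),len(pts),np.median(w[top][:,2]))
    hi=near&(w[...,2]>.06)&(w[...,2]<.115)&(hsv[...,2]<90)
    n,lab=cv2.connectedComponents(hi.astype(np.uint8))
    for i in range(1,n):
        s=w[lab==i]*1000
        if len(s)>15:
            tp=s[s[:,2]>90]
            print('post',len(s),s[:,2].max().round(1),len(tp),tp.min(0).round(1) if len(tp) else '',tp.max(0).round(1) if len(tp) else '')
E
python3 - <<'E'
from cr import *
o=get_obs();print(o['time_s'],o['eef_pos'],o['opening'],o['wrist_force'])
p=cap('wrist');cv2.imwrite('pics/w4.png',p['pixels']);cradle(p)
t=trace(p,'tin_mid')
w=cloud(p)
for q in t:print(q['point'],q['pixels'].sum())
t=max(t,key=lambda q:q['pixels'].sum());m=t['pixels'];zt=np.nanpercentile(w[m][:,2],80)
v=w[m&(np.abs(w[...,2]-zt)<.006)]
print(zt,cv2.minAreaRect((v[:,:2]*1000).astype(np.float32)))
E
```

```text
5.7 [ 0.52894707 -0.1300088   0.27853364] 0.059351899104842606 [-0.06624543  0.07105513 -1.26302697]
base ((554.5769653320312, -7.474651336669922), (76.88557434082031, 130.12901306152344), 78.43861389160156) 4566 0.014808227009282693
post 217 98.5 150 [574.1 -24.4  90.1] [591.3 -10.2  98.5]
post 246 98.8 190 [514.  -13.4  90.1] [531.2   3.4  98.8]
[275.8, 289.7] 32685
[384.4, 138.7] 2655
[275.0, 169.5] 1654
0.31408665728350826 ((529.517578125, -127.35752868652344), (60.65399169921875, 60.81395721435547), 79.11149597167969)
```

View pics/w4.png

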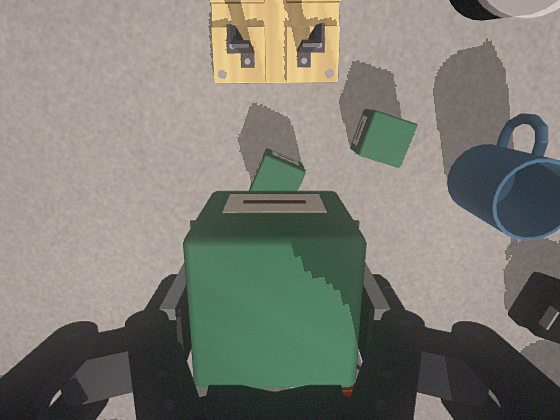

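```bash
python3 - <<'E'
from h import *
go(559.3,15.5,138,-11.6)
E
```

```text
row [0.7, 140.4, 148.8, 0.09, 0.04, -0.08] len 204.6 t 5.8
```

Request:
{"fn": "play_rows", "kwargs": {"commands": [[[0,10,50,0,0,0],[0,30,100,0,0,0],[0.7,60,135,0,0,0],[0.7,100,147,0,0,0],[0.7,130,149,0,0,0],[0.7,140,149,0,0,0],[0.7,140,149,0,0,0],[0.7,140,149,0,0,0]]]}}

```text
time_s: 6.8
eef_pos: [0.56, 0.0155, 0.1395]
eef_rot: [[0.98, -0.0, 0.201], [-0.201, -0.001, 0.98], [0.0, -1.0, -0.001]]
wrist_force: [-0.3, 0.3, -0.7]
opening: 0.0592
```

```bash
python3 - <<'E'
from cr import *
o=get_obs();print(o['time_s'],o['eef_pos'],o['opening'],o['wrist_force'])
go(559.3,15.5,138,-11.6)
p=cap('wrist');cv2.imwrite('pics/w5.png',p['pixels']);cradle(p)
p=cap('top');cv2.imwrite('pics/t5.png',cv2.resize(p['pixels'][160:260,210:330],None,fx=6,fy=6,interpolation=cv2.INTER_CUBIC))
p=cap('scene');cv2.imwrite('pics/s5.png',cv2.resize(p['pixels'][130:270,220:380],None,fx=5,fy=4,interpolation=cv2.INTER_CUBIC))
E
```

```text
6.8 [0.55997957 0.01552158 0.13953882] 0.05921206381730357 [-0.2647651   0.32885898 -0.65985228]
row [-0.7, 1.5, -0.2, 0.08, 0.01, 0.01] len 1.7 t 6.8
base ((563.8120727539062, 40.440582275390625), (85.088623046875, 130.4020233154297), 78.42430877685547) 8061 0.014832372266700977
post 838 99.5 550 [525.2  46.7  90. ] [545.4  63.6  99.5]
post 204 98.7 55 [587.8  46.9  90.9] [591.4  52.7  98.7]
post 329 98.4 209 [596.7  33.   90. ] [603.4  46.7  98.4]
```

View pics/w5.png

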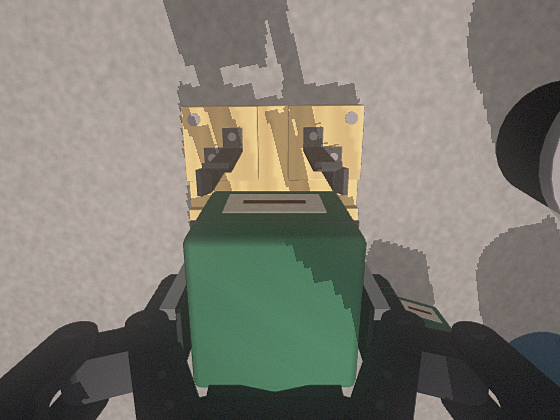

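View pics/s5.png

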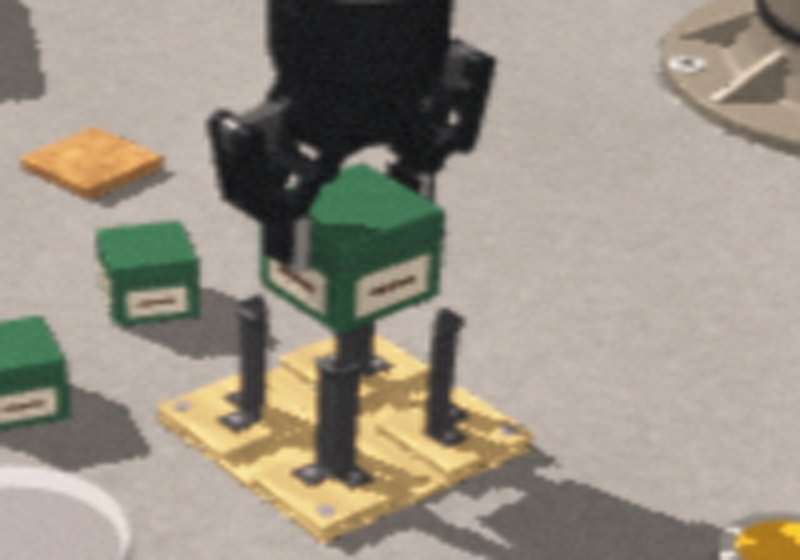

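Request:
{"fn": "play_rows", "kwargs": {"commands": [[[-0.8,0,0,0,0,0],[-0.8,12,0,0,0,0],[-0.8,24,0,0,0,0],[-0.8,36,0,0,0,0],[-0.8,45,0,0,0,0],[-0.8,45,0,0,0,0]]]}}

```text
time_s: 7.7
eef_pos: [0.5585, 0.0156, 0.0934]
eef_rot: [[0.98, -0.002, 0.201], [-0.201, -0.001, 0.98], [-0.001, -1.0, -0.002]]
wrist_force: [-0.0, 0.2, -1.1]
opening: 0.0595
```

```bash
python3 - <<'E'
from cr import *
o=get_obs();print(o['time_s'],o['eef_pos'],o['opening'],o['wrist_force'],o['torque'])
go(559.3,15.5,41,-11.6)
p=cap('wrist');cv2.imwrite('pics/w6.png',p['pixels']);cradle(p)
E
```

```text
7.7 [0.5585289  0.01562384 0.09343832] 0.05951347516466532 [-0.01090455  0.19894443 -1.07746703] [-0.00454393 -0.0222639   0.02747201]
row [0.9, 52.4, 0.1, 0.1, 0.02, -0.08] len 52.4 t 7.7
base ((561.8133544921875, 30.11194610595703), (105.98041534423828, 129.80857849121094), 78.96424102783203) 11147 0.01480966714336332
post 5442 115.0 3685 [525.1  32.4  90. ] [604.4  63.3 115. ]
post 185 92.9 79 [552.3  45.1  90. ] [577.5  50.3  92.9]
post 125 114.9 125 [517.8  30.5 105.6] [522.4  32.1 114.9]
post 126 114.9 126 [596.5  14.  105.4] [602.2  19.4 114.9]
```

View pics/w6.png

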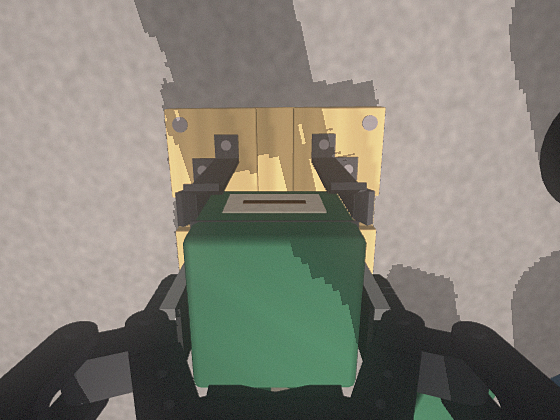

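The tin is inside the mouth and the wrist feels no side force. Lowering on.

Request:
{"fn": "play_rows", "kwargs": {"commands": [[[0.5,12,0,0,0,0],[0.5,24,0,0,0,0],[0.5,36,0,0,0,0],[0.5,44,0,0,0,0],[0.5,46,0,0,0,0],[0.5,48,0,0,0,0]]]}}

```text
time_s: 8.5
eef_pos: [0.5595, 0.0156, 0.0461]
eef_rot: [[0.98, -0.001, 0.201], [-0.201, -0.001, 0.98], [-0.0, -1.0, -0.001]]
wrist_force: [0.0, -0.1, -1.5]
opening: 0.0597
```

```bash
python3 - <<'E'
from cr import *
o=get_obs();print(o['time_s'],o['eef_pos'],o['opening'],o['wrist_force'],o['torque'])
E
```

```text
8.5 [0.55950651 0.01558793 0.04610312] 0.059661708404857634 [ 0.03311927 -0.13996741 -1.50267429] [-0.02037861 -0.0311002  -0.00831079]
```

Request:
{"fn": "play_rows", "kwargs": {"commands": [[[0,1.5,0,0,0,0],[0,3,0,0,0,0],[0,4.5,0,0,0,0],[0,5,0,0,0,0]]]}}

```text
time_s: 9.0
eef_pos: [0.5596, 0.0155, 0.0416]
eef_rot: [[0.98, -0.0, 0.201], [-0.201, -0.002, 0.98], [-0.0, -1.0, -0.002]]
wrist_force: [-6.4, -1.1, 16.7]
opening: 0.0596
```

Contact at TCP z = 41.6 mm, which matches the expected seated height. Releasing now.

Request:
{"fn": "play_rows", "kwargs": {"commands": [[[0,0,0,0,0,0],[0,0,0,0,0,0],[0,0,0,0,0,0],[0,0,0,0,0,0]]], "hand": 1}}

```text
time_s: 9.5
eef_pos: [0.5596, 0.0155, 0.0416]
eef_rot: [[0.98, -0.0, 0.201], [-0.201, -0.002, 0.98], [-0.0, -1.0, -0.002]]
wrist_force: [-0.8, -1.2, 0.2]
opening: 0.0856
```

Request:
{"fn": "play_rows", "kwargs": {"commands": [[[0,-30,0,0,0,0],[0,-80,0,0,0,0],[0,-130,0,0,0,0],[0,-180,0,0,0,0],[0,-200,-60,0,0,0],[0,-200,-90,0,0,0],[0,-200,-90,0,0,0]]]}}

```text
time_s: 10.38
eef_pos: [0.5411, -0.075, 0.242]
eef_rot: [[0.979, -0.0, 0.205], [-0.205, -0.003, 0.979], [0.0, -1.0, -0.002]]
wrist_force: [0.9, 0.2, -1.2]
opening: 0.0856
```

```bash
python3 - <<'E'
from cr import *
o=get_obs();print(o['time_s'],o['eef_pos'],o['opening'],o['wrist_force'])
p=cap('wrist');cv2.imwrite('pics/w7.png',p['pixels']);cradle(p)
w=cloud(p)
for t in trace(p,'tin_mid'):
    m=t['pixels'];zt=np.nanpercentile(w[m][:,2],80);v=w[m&(np.abs(w[...,2]-zt)<.006)]
    print(t['point'],zt,cv2.minAreaRect((v[:,:2]*1000).astype(np.float32)))
p=cap('scene');cv2.imwrite('pics/s7.png',cv2.resize(p['pixels'][130:270,220:380],None,fx=5,fy=4,interpolation=cv2.INTER_CUBIC))
E
```

```text
10.375 [ 0.54109828 -0.07503478  0.24197376] 0.08560332114881589 [ 0.91596055  0.24266276 -1.21430223]
base ((559.2307739257812, 16.53075408935547), (126.08030700683594, 129.8558807373047), 78.97396850585938) 6807 0.014860920611423412
post 599 98.7 374 [587.7  32.4  90.1] [604.2  52.6  98.7]
post 632 99.1 397 [525.5  46.4  90.1] [545.3  63.2  99.1]
post 226 78.7 0  
post 115 78.5 0  
post 323 78.9 0  
post 354 98.2 240 [514.7 -13.6  90.1] [531.3   3.5  98.2]
post 307 98.3 210 [574.2 -24.5  90. ] [593.5  -9.9  98.3]
[389.4, 198.0] 0.049652481853649164 ((646.056396484375, -121.96842956542969), (46.83203887939453, 46.50858688354492), 61.39555358886719)
[278.4, 237.9] 0.04955814504926437 ((528.2738037109375, -143.66510009765625), (47.27593994140625, 47.07371139526367), 54.812496185302734)
[275.0, 66.6] 0.07742571398956874 ((560.0277709960938, 17.432527542114258), (59.53955841064453, 60.10608673095703), 78.3238525390625)
```

View pics/w7.png

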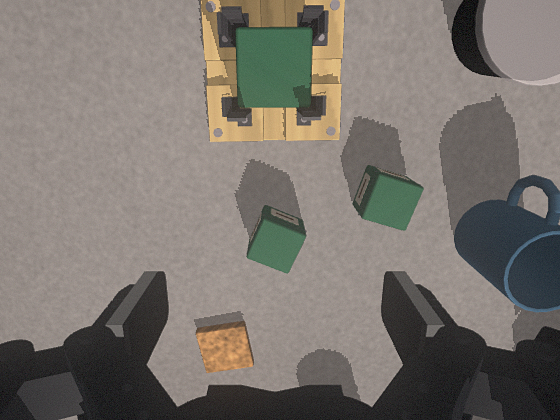

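View pics/s7.png

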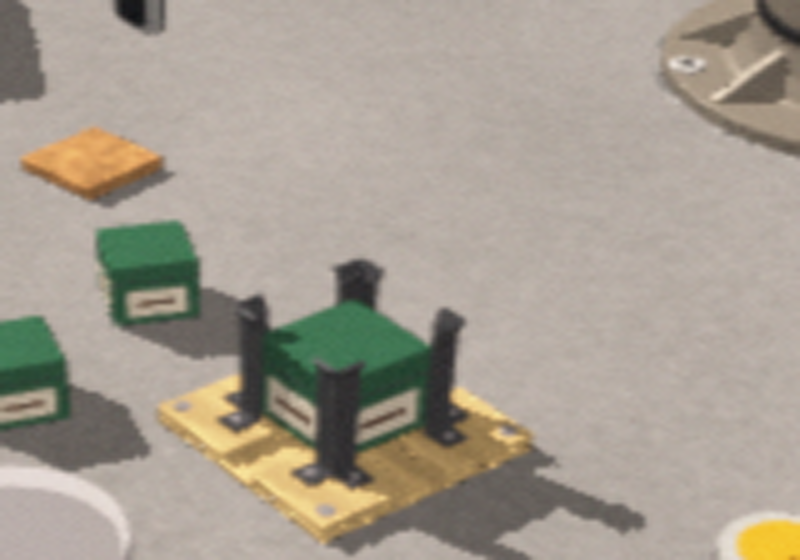

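Tin A is seated: top at 77 mm, centre (560.0, 17.4), square with the cradle. The cork is visible at (225,345), so I'll measure it.

```bash
cat >> h.py <<'E'
def cork(p):
    w=cloud(p);t=trace(p,'pad_mid')
    for q in t:
        m=q['pixels'];hsv=cv2.cvtColor(p['pixels'],cv2.COLOR_BGR2HSV)
        m2=m&(hsv[...,1]>80)
        r=cv2.minAreaRect(face(p,m2,np.median(w[m2][:,2]))[:,:2].astype(np.float32))
        print(q['conf'],q['point'],m.sum(),np.median(w[m2][:,2]),r)
    return t
E
python3 - <<'E'
from h import *
p=cap('wrist');cork(p);go(440,-275,160,0)
E
```

```text
0.73 [227.6, 345.8] 2295 nan ((nan, nan), (0.0, 0.0), 0.0)
row [-59.1, 81.8, -219.9, 0.07, -11.49, -0.03] len 241.9 t 10.625
```

Request:
{"fn": "play_rows", "kwargs": {"commands": [[[-15,20,-50,0,-3,0],[-30,40,-100,0,-6,0],[-45,60,-150,0,-10,0],[-55,75,-195,0,-11.5,0],[-59,82,-220,0,-11.5,0],[-59,82,-220,0,-11.5,0],[-59,82,-220,0,-11.5,0]]]}}

```text
time_s: 11.5
eef_pos: [0.4408, -0.274, 0.1599]
eef_rot: [[1.0, -0.0, -0.002], [0.002, -0.001, 1.0], [-0.0, -1.0, -0.001]]
wrist_force: [0.1, 0.1, -0.8]
opening: 0.085
```

```bash
sed -i 's/np.median(w\[m2\]/np.nanmedian(w[m2]/g' h.py; python3 - <<'E'
from h import *
p=cap('wrist');cork(p);go(437,-278,20,0);cv2.imwrite('pics/w8.png',p['pixels']);o=get_obs();print(o['eef_pos'],o['joint_pos'])
E
```

```text
0.96 [271.6, 193.3] 5208 0.012800017522607898 ((436.737060546875, -277.7353515625), (60.72957229614258, 59.530677795410156), 87.93681335449219)
row [-3.8, 140.1, -3.9, 0.06, 0.13, -0.01] len 140.2 t 11.6
[ 0.4408368  -0.27394059  0.16006936] [ 39.01357804  15.47359809 -16.60664269 115.10008247   5.77680143
  50.17239752  19.39617279]
```

View pics/w8.png

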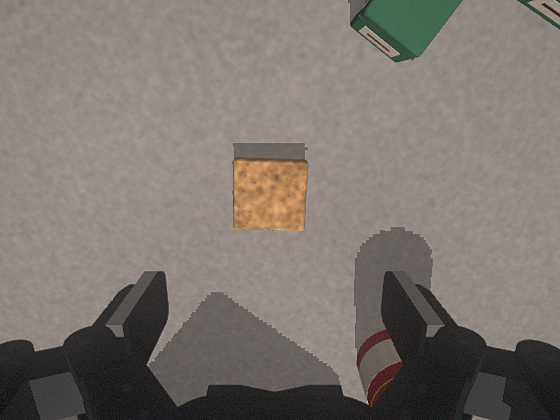

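The cork alone shows at (271,193) and is clear all round. I'll pre-shape the fingers and go down.

```bash
python3 - <<'E'
from h import *
go(436.7,-277.7,8,-2.1)
E
```

```text
row [-4.1, 152.1, -3.6, 0.06, 2.23, -0.01] len 152.2 t 11.6
```

Request:
{"fn": "play_rows", "kwargs": {"commands": [[[-4,0,-3.6,0,2.2,0],[-4,45,-3.6,0,2.2,0],[-4,90,-3.6,0,2.2,0],[-4,130,-3.6,0,2.2,0],[-4,147,-3.6,0,2.2,0],[-4,152,-3.6,0,2.2,0],[-4,152,-3.6,0,2.2,0],[-4,152,-3.6,0,2.2,0]]], "hand": 0.85}}

```text
time_s: 12.6
eef_pos: [0.4376, -0.2781, 0.0093]
eef_rot: [[0.999, 0.001, 0.036], [-0.036, -0.002, 0.999], [0.002, -1.0, -0.002]]
wrist_force: [-0.3, 0.2, 0.1]
opening: 0.0724
```

```bash
python3 - <<'E'
from h import *
p=cap('wrist');cork(p);go(436.7,-277.7,0,-2.1);cv2.imwrite('pics/w9.png',p['pixels']);o=get_obs();print(o['eef_pos'],o['wrist_force'],o['opening'])
E
```

```text
0.58 [272.8, 271.7] 18480 0.012812328995645841 ((436.7183532714844, -276.8703308105469), (61.59442901611328, 59.235443115234375), 87.892333984375)
row [-0.7, 9.0, 0.4, 0.11, 0.01, 0.07] len 9.0 t 12.7
[ 0.43732851 -0.27808245  0.00901427] [ 0.35131198 -0.17978738  0.0715099 ] 0.07261591887925133
```

View pics/w9.png

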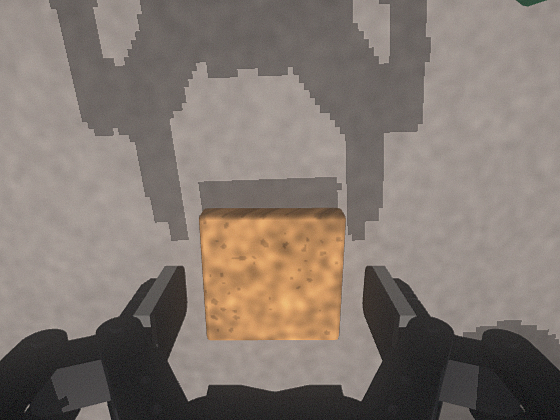

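Request:
{"fn": "play_rows", "kwargs": {"commands": [[[-0.7,3,0.8,0,0,0],[-0.7,6,0.8,0,0,0],[-0.7,8,0.8,0,0,0],[-0.7,9,0.8,0,0,0],[-0.7,9,0.8,0,0,0]]]}}

```text
time_s: 13.32
eef_pos: [0.4366, -0.2772, -0.0001]
eef_rot: [[0.999, 0.001, 0.036], [-0.036, -0.002, 0.999], [0.001, -1.0, -0.002]]
wrist_force: [1.2, -0.0, -0.4]
opening: 0.0725
```

```bash
python3 - <<'E'
from h import *
p=cap('wrist');go(436.7,-277.4,-3,-2.1);cv2.imwrite('pics/w10.png',p['pixels'][150:])
w=cloud(p)
for u in (177,180,183): print([np.round(w[v,u],4).tolist() for v in (272,280,290,300)])
p=cap('scene');cv2.imwrite('pics/s10.png',cv2.resize(p['pixels'][130:190,190:290],None,fx=8,fy=8,interpolation=cv2.INTER_CUBIC))
E
```

```text
row [0.0, 3.0, -0.2, 0.1, 0.01, 0.06] len 3.0 t 13.375
[[0.4003, -0.2646, 0.018], [0.4006, -0.267, 0.0199], [0.4007, -0.2701, 0.0219], [0.4005, -0.2737, 0.0228]]
[[0.4005, -0.2664, 0.0146], [0.4005, -0.2691, 0.016], [0.4004, -0.2727, 0.0172], [0.4002, -0.2765, 0.0183]]
[[0.4006, -0.2682, 0.0111], [0.4007, -0.2709, 0.0127], [0.4005, -0.2747, 0.0138], [0.4004, -0.2785, 0.0149]]
```

View pics/w10.png

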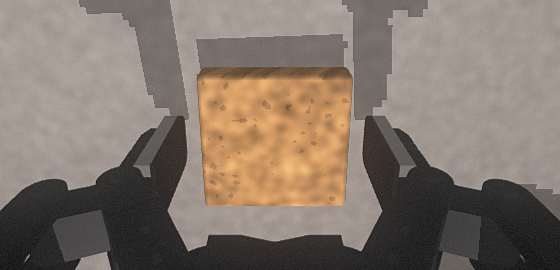

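View pics/s10.png

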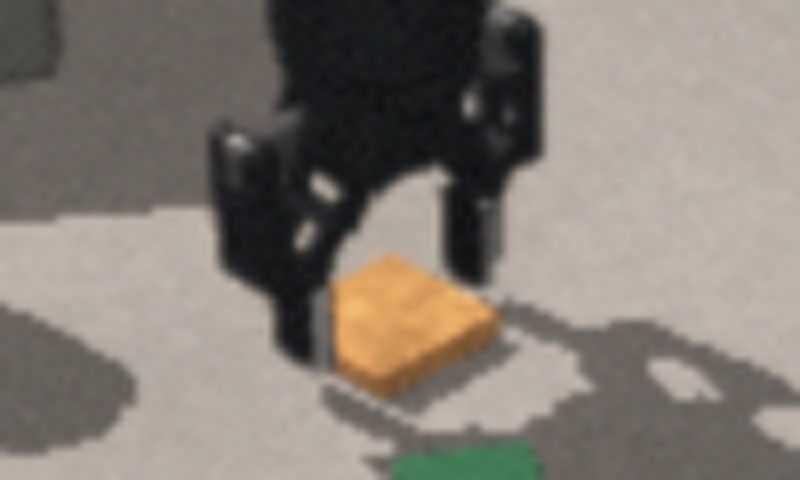

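Request:
{"fn": "play_rows", "kwargs": {"commands": [[[0,1.5,0,0,0,0],[0,3,0,0,0,0],[0,3,0,0,0,0]]]}}

```text
time_s: 13.8
eef_pos: [0.4366, -0.2772, -0.0031]
eef_rot: [[0.999, 0.001, 0.036], [-0.036, -0.002, 0.999], [0.001, -1.0, -0.002]]
wrist_force: [-0.2, 0.4, -0.5]
opening: 0.0725
```

Request:
{"fn": "play_rows", "kwargs": {"commands": [[[0,0,0,0,0,0],[0,0,0,0,0,0],[0,0,0,0,0,0],[0,0,0,0,0,0]]], "hand": 0}}

```text
time_s: 14.3
eef_pos: [0.4366, -0.2772, -0.0027]
eef_rot: [[0.999, 0.001, 0.036], [-0.036, -0.002, 0.999], [0.001, -1.0, -0.002]]
wrist_force: [-3.0, 1.1, 9.4]
opening: 0.0582
```

```bash
python3 - <<'E'
from h import *
o=get_obs();print(o['eef_pos'],o['wrist_force'],o['opening'])
p=cap('wrist');cork(p);cv2.imwrite('pics/w11.png',p['pixels'])
E
```

```text
[ 0.43663789 -0.27720986 -0.00270008] [-3.04976035  1.11460266  9.37004676] 0.05822289576951278
0.71 [276.8, 284.5] 21213 0.01278762855428861 ((436.63232421875, -276.6241149902344), (61.924278259277344, 59.17359924316406), 87.90155792236328)
```

View pics/w11.png

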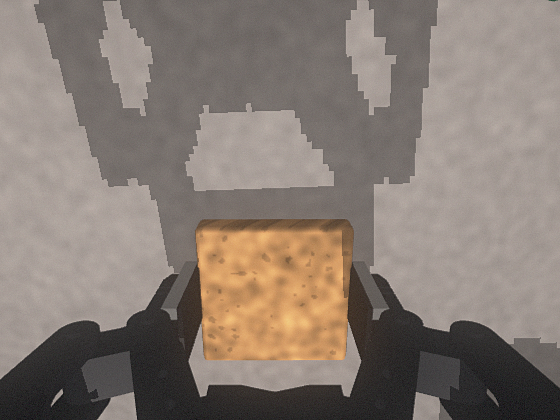

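Cork gripped square. Lift and carry.

Request:
{"fn": "play_rows", "kwargs": {"commands": [[[0,-20,0,0,0,0],[0,-70,0,0,0,0],[0,-120,0,0,0,0],[0,-155,0,0,0,0],[0,-165,0,0,0,0]]]}}

```text
time_s: 15.02
eef_pos: [0.4373, -0.2774, 0.1646]
eef_rot: [[0.999, 0.004, 0.037], [-0.037, -0.004, 0.999], [0.004, -1.0, -0.004]]
wrist_force: [-0.4, 0.1, -0.8]
opening: 0.0581
```

```bash
python3 - <<'E'
from h import *
p=cap('wrist');w=cloud(p);t=cork(p);o=get_obs();print(o['eef_pos'],o['opening'],o['wrist_force']);go(559.8,17,130,-11.5)
E
```

```text
0.84 [278.8, 286.5] 21097 0.17996555647775694 ((437.2915344238281, -276.8853454589844), (62.067901611328125, 59.140159606933594), 87.830078125)
[ 0.43674707 -0.27715176  0.16297104] 0.05855848173235869 [ 0.36844831  0.09119853 -0.76357551]
row [112.1, 32.4, 298.5, 0.15, 9.41, 0.15] len 320.6 t 15.125
```

Request:
{"fn": "play_rows", "kwargs": {"commands": [[[15,0,40,0,2,0],[34,0,90,0,4,0],[53,0,140,0,6,0],[70,0,190,0,8,0],[88,0,238,0,9.4,0],[102,5,275,0,9.4,0.1],[111,15,295,0,9.4,0.1],[112,28,298.5,0,9.4,0.1],[112,32,298.5,0,9.4,0.1],[112,32,298.5,0,9.4,0.1]]]}}

```text
time_s: 16.38
eef_pos: [0.559, 0.0158, 0.1297]
eef_rot: [[0.98, -0.001, 0.201], [-0.201, -0.003, 0.98], [-0.0, -1.0, -0.003]]
wrist_force: [0.0, 0.0, 0.6]
opening: 0.0582
```

```bash
python3 - <<'E'
from cr import *
p=cap('wrist');t=cork(p);cradle(p);o=get_obs();print(o['eef_pos'],o['opening'],o['wrist_force']);go(559.8,17,85,-11.5)
cv2.imwrite('pics/w12.png',p['pixels'])
E
```

```text
0.93 [279.0, 285.2] 20949 0.14511383886599 ((559.0332641601562, 16.335037231445312), (61.99538803100586, 59.1123161315918), 78.44566345214844)
base ((560.765869140625, 24.8409423828125), (116.79176330566406, 129.8302764892578), 78.97299194335938) 8200 0.014817604727724365
post 2543 99.5 1035 [525.4  32.9  90. ] [604.1  63.5  99.5]
post 20 76.8 0  
[0.5596153  0.01602036 0.13059672] 0.05811688760717584 [0.13694188 0.25876482 0.00236447]
row [-0.1, 45.6, 1.1, 0.16, -0.06, 0.07] len 45.6 t 16.475
```

View pics/w12.png

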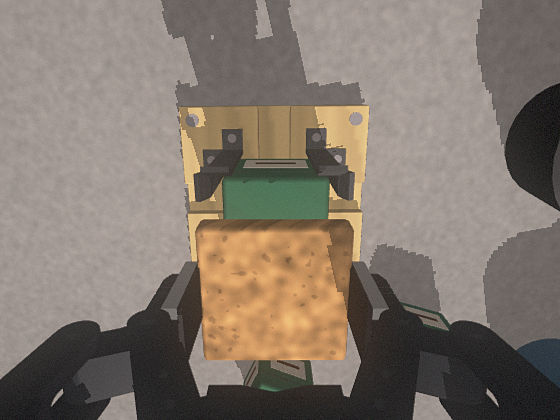

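The cork is held over the tin at (279,285). The tin behind it at (276,195) is aligned. Lowering.

Request:
{"fn": "play_rows", "kwargs": {"commands": [[[0.3,5,1.2,0.1,0,0],[0.3,18,1.2,0.1,0,0],[0.3,30,1.2,0.1,0,0],[0.3,42,1.2,0.1,0,0],[0.3,48,1.2,0.1,0,0],[0.3,50,1.2,0.1,0,0],[0.3,50,1.2,0.1,0,0]]]}}

```text
time_s: 17.35
eef_pos: [0.5603, 0.0171, 0.0806]
eef_rot: [[0.98, 0.001, 0.2], [-0.2, -0.001, 0.98], [0.001, -1.0, -0.001]]
wrist_force: [0.3, -0.4, -0.2]
opening: 0.0584
```

```bash
python3 - <<'E'
from cr import *
p=cap('wrist');t=cork(p);o=get_obs();print(o['eef_pos'],o['opening'],o['wrist_force']);go(559.8,17,73,-11.5)
p=cap('scene');cv2.imwrite('pics/s13.png',cv2.resize(p['pixels'][130:270,220:380],None,fx=5,fy=4,interpolation=cv2.INTER_CUBIC))
E
```

```text
0.82 [276.8, 286.5] 21070 0.09603483003780623 ((560.4258422851562, 17.760637283325195), (62.324256896972656, 59.46928787231445), 78.37579345703125)
[0.56034341 0.01703838 0.08086167] 0.05826641583224049 [-0.16381005  0.69606124 -0.39621971]
row [-0.5, 7.9, -0.1, 0.05, -0.07, 0.1] len 7.9 t 17.45
```

View pics/s13.png

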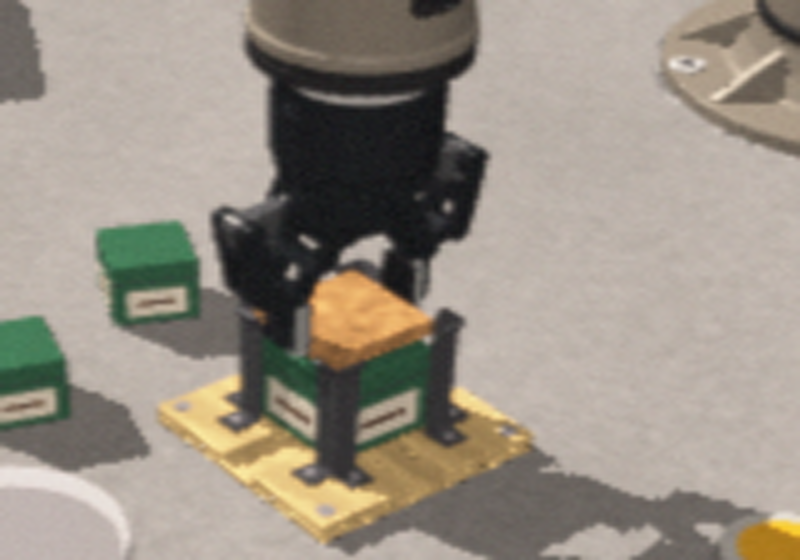

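Request:
{"fn": "play_rows", "kwargs": {"commands": [[[-0.4,2.5,0,0,0,0],[-0.4,4.5,0,0,0,0],[-0.4,6,0,0,0,0],[-0.4,7,0,0,0,0]]]}}

```text
time_s: 18.0
eef_pos: [0.5599, 0.0171, 0.0738]
eef_rot: [[0.98, 0.001, 0.2], [-0.2, -0.001, 0.98], [0.002, -1.0, -0.001]]
wrist_force: [-0.1, -0.2, 0.4]
opening: 0.0585
```

Request:
{"fn": "play_rows", "kwargs": {"commands": [[[0,0.8,0,0,0,0],[0,1.2,0,0,0,0]]]}}

```text
time_s: 18.25
eef_pos: [0.56, 0.0171, 0.0733]
eef_rot: [[0.98, 0.002, 0.201], [-0.201, -0.002, 0.98], [0.002, -1.0, -0.001]]
wrist_force: [-6.4, -0.6, 21.2]
opening: 0.0583
```

Request:
{"fn": "play_rows", "kwargs": {"commands": [[[0,0,0,0,0,0],[0,0,0,0,0,0],[0,0,0,0,0,0],[0,0,0,0,0,0]]], "hand": 1}}

```text
time_s: 18.75
eef_pos: [0.56, 0.0171, 0.0732]
eef_rot: [[0.98, 0.001, 0.201], [-0.201, -0.002, 0.98], [0.002, -1.0, -0.001]]
wrist_force: [0.2, -0.0, 0.4]
opening: 0.0856
```

Request:
{"fn": "play_rows", "kwargs": {"commands": [[[0,-20,0,0,0,0],[0,-60,0,0,0,0],[0,-110,0,0,0,0],[0,-150,0,0,0,0],[0,-150,-50,0,0,0],[0,-150,-70,0,0,0],[0,-150,-70,0,0,0]]]}}

```text
time_s: 19.62
eef_pos: [0.5454, -0.0529, 0.2233]
eef_rot: [[0.979, 0.001, 0.203], [-0.203, -0.002, 0.979], [0.002, -1.0, -0.002]]
wrist_force: [1.1, 1.2, 0.3]
opening: 0.0854
```

```bash
python3 - <<'E'
from cr import *
p=cap('wrist');t=cork(p);cradle(p);o=get_obs();print(o['eef_pos'],o['opening'],o['wrist_force'])
cv2.imwrite('pics/w14.png',p['pixels'])
p=cap('top')
w=cloud(p);cork(p)
for t in trace(p,'flat_mid'):
  m=t['pixels'];print(t['conf'],t['point'],m.sum(),np.nanmedian(w[m][:,2]),cv2.minEnclosingCircle(face(p,m,.022)[:,:2].astype(np.float32)))
go(450,170,200,24)
E
```

```text
0.57 [278.9, 98.8] 7117 0.0888195283882342 ((559.451171875, 15.601898193359375), (60.062049865722656, 60.719322204589844), 78.27300262451172)
base ((559.5006713867188, 18.288833618164062), (129.77102661132812, 129.8450469970703), 78.98355102539062) 7484 0.014838103003767006
post 575 98.8 388 [587.9  32.7  90. ] [604.3  52.6  98.8]
post 605 99.1 408 [525.3  46.8  90.1] [545.3  63.5  99.1]
post 159 89.3 0  
post 320 98.8 213 [573.8 -24.1  90.1] [593.1  -9.7  98.8]
post 369 98.6 245 [514.8 -14.1  90.1] [531.3   4.   98.6]
[ 0.54578402 -0.05063536  0.22326204] 0.08536987331049437 [-0.20007948  0.48676495  0.27369359]
0.5 [257.2, 210.7] 287 0.08862856888703308 ((560.04443359375, 22.11431884765625), (47.05622482299805, 62.814815521240234), 77.70722198486328)
0.83 [189.4, 228.6] 357 0.022512969635588798 ((516.3348388671875, 234.87437438964844), 33.10447311401367)
row [-137.8, 22.8, 196.7, 0.08, -35.49, 0.07] len 241.2 t 19.875
```

View pics/w14.png

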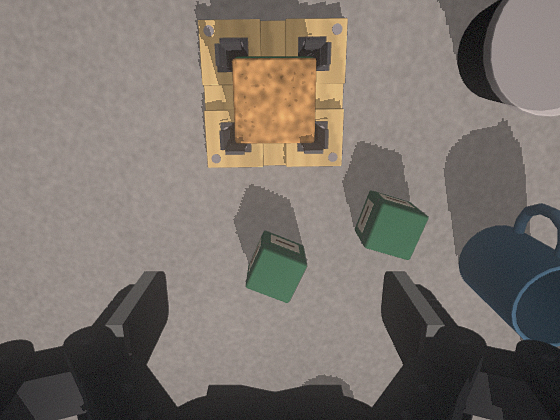

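```bash
python3 - <<'E'
from cr import *
p=cap('wrist');t=cork(p)
go(516.5,235,165,-11.5)
p=cap('top');w=cloud(p)
for n in('honey2','scoop'):
  for t in trace(p,n): print(n,t['conf'],t['point'],np.round(np.nanmin(w[t['pixels']],0),3),np.round(np.nanmax(w[t['pixels']],0),3))
E
```

```text
0.73 [275.3, 99.5] 6979 0.08882908343145457 ((559.8370971679688, 15.978107452392578), (59.672584533691406, 60.616302490234375), 78.53169250488281)
row [-85.7, 57.8, 273.9, 0.06, -0.0, 0.09] len 292.8 t 19.975
honey2 0.92 [216.2, 163.7] [ 0.692  0.132 -0.   ] [0.767 0.195 0.079]
honey2 0.88 [194.4, 281.1] [0.342 0.188 0.   ] [0.392 0.24  0.081]
scoop 0.48 [162.6, 271.4] [ 0.365  0.279 -0.006] [0.4   0.409 0.019]
```

Request:
{"fn": "play_rows", "kwargs": {"commands": [[[-15,0,48,0,0,0],[-30,0,96,0,0,0],[-46,0,148,0,0,0],[-62,10,200,0,0,0],[-76,25,245,0,0,0],[-84,45,268,0,0,0],[-85.7,57,274,0,0,0],[-85.7,58,274,0,0,0],[-85.7,58,274,0,0,0]]], "hand": 1}}

```text
time_s: 21.25
eef_pos: [0.5173, 0.2335, 0.1652]
eef_rot: [[0.979, 0.002, 0.202], [-0.202, -0.002, 0.979], [0.002, -1.0, -0.001]]
wrist_force: [-0.5, -0.4, 0.1]
opening: 0.0855
```

```bash
cat >> h.py <<'E'
def flat(p):
    w=cloud(p);T=trace(p,'flat_mid')
    for t in T:
        m=t['pixels'];zt=np.nanpercentile(w[m][:,2],70);m2=m&(np.abs(w[...,2]-zt)<.004)
        q=face(p,m2,zt)[:,:2].astype(np.float32)
        e=cv2.fitEllipse(q);print('flat',t['conf'],t['point'],m.sum(),round(float(zt),4),'c',np.round(cv2.minEnclosingCircle(q)[0],1),'ell',np.round(e[0],1),np.round(e[1],1))
E
python3 - <<'E'
from h import *
p=cap('wrist');flat(p);o=get_obs();print(o['eef_pos'])
go(516.5,235,5,-11.5)
cv2.imwrite('pics/w15.png',p['pixels'])
E
```

```text
flat 0.93 [274.0, 181.9] 4369 0.0234 c [517.9 238.7] ell [518.  238.7] [58.3 58.6]
[0.51736401 0.23369596 0.16545613]
row [-1.5, 160.5, 1.3, 0.05, -0.13, 0.15] len 160.5 t 21.35
```

View pics/w15.png

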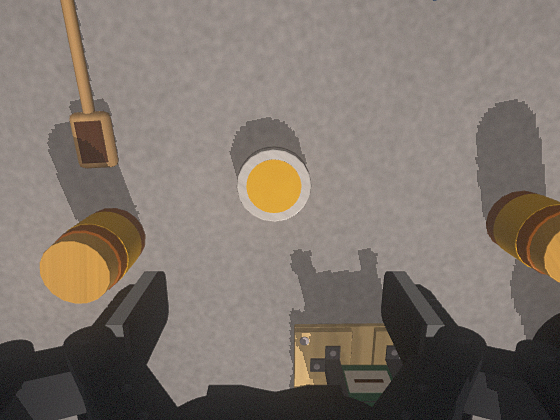

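The flat round tin is at (274,185) with its yellow disc, and the jars and scoop are clear of the jaws. Descending.

```bash
python3 - <<'E'
from h import *
go(517.9,238.3,1,-11.5)
E
```

```text
row [-0.8, 164.5, 4.8, 0.05, -0.13, 0.15] len 164.5 t 21.35
```

Request:
{"fn": "play_rows", "kwargs": {"commands": [[[-0.8,45,4.8,0,0,0],[-0.8,90,4.8,0,0,0.1],[-0.8,130,4.8,0,0,0.1],[-0.8,152,4.8,0,0,0.1],[-0.8,160,4.8,0,0,0.1],[-0.8,164.5,4.8,0,0,0.1],[-0.8,164.5,4.8,0,0,0.1]]]}}

```text
time_s: 22.22
eef_pos: [0.5185, 0.2384, 0.0017]
eef_rot: [[0.979, 0.002, 0.202], [-0.202, -0.001, 0.979], [0.002, -1.0, -0.0]]
wrist_force: [0.8, 0.4, 0.1]
opening: 0.0855
```

```bash
python3 - <<'E'
from h import *
p=cap('wrist');flat(p);o=get_obs();print(o['eef_pos'],o['wrist_force'])
go(517.9,238.3,1,-11.5)
cv2.imwrite('pics/w16.png',p['pixels'])
E
```

```text
flat 0.59 [275.4, 290.5] 19093 0.0233 c [517.9 239.4] ell [518.  239.2] [58.2 59.5]
[0.51847026 0.23845995 0.00184362] [ 0.61029166 -0.17645257 -0.07298669]
row [-0.5, 0.8, -0.3, 0.02, -0.14, 0.11] len 1.0 t 22.325
```

View pics/w16.png

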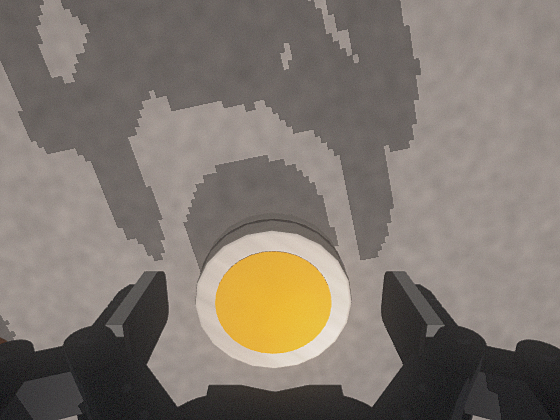

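Well centred, off by about 0.8 mm along tool z. Closing.

Request:
{"fn": "play_rows", "kwargs": {"commands": [[[-0.4,0,0.6,0,0,0.1],[-0.4,0,0.6,0,0,0.1],[-0.4,0,0.6,0,0,0.1],[-0.4,0,0.6,0,0,0.1],[-0.4,0,0.6,0,0,0.1],[-0.4,0,0.6,0,0,0.1]]], "hand": 0}}

```text
time_s: 23.08
eef_pos: [0.5186, 0.2394, 0.0029]
eef_rot: [[0.979, 0.001, 0.202], [-0.202, -0.0, 0.979], [0.001, -1.0, 0.0]]
wrist_force: [-3.7, -1.6, 16.4]
opening: 0.0578
```

Request:
{"fn": "play_rows", "kwargs": {"commands": [[[0,-20,0,0,0,0],[0,-70,0,0,0,0],[0,-120,0,0,0,0],[0,-155,0,0,0,0],[0,-165,0,0,0,0],[0,-165,0,0,0,0]]]}}

```text
time_s: 23.82
eef_pos: [0.5185, 0.2393, 0.1685]
eef_rot: [[0.979, 0.002, 0.202], [-0.202, 0.0, 0.979], [0.002, -1.0, 0.001]]
wrist_force: [-0.3, 0.2, -1.7]
opening: 0.0575
```

```bash
python3 - <<'E'
from h import *
p=cap('wrist');flat(p);o=get_obs();print(o['eef_pos'],o['wrist_force'],o['opening'])
go(559.8,17,150,-11.5)
cv2.imwrite('pics/w17.png',p['pixels'])
E
```

```text
flat 0.83 [275.6, 290.1] 18542 0.1888 c [518.5 239.3] ell [518.4 239.1] [58.  59.6]
flat 0.61 [349.5, 378.7] 282 0.0358 c [549.8  51.1] ell [549.8  51. ] [8.2 9.6]
[0.51784364 0.23903712 0.16693444] [ 0.1230783  -0.14993449 -1.50223877] 0.057591401220986424
row [85.9, 17.1, -209.0, 0.04, -0.14, 0.01] len 226.6 t 23.925
```

View pics/w17.png

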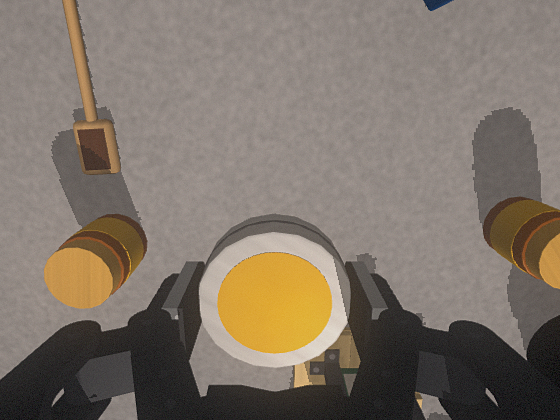

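```bash
python3 - <<'E'
from h import *
def stack(p):
    w=cloud(p)
    m=(np.abs(w[...,0]-.56)<.04)&(np.abs(w[...,1]-.017)<.04)&(np.abs(w[...,2]-.088)<.008)
    hsv=cv2.cvtColor(p['pixels'],cv2.COLOR_BGR2HSV);m&=hsv[...,1]>110
    print(m.sum(),cv2.minAreaRect(face(p,m,.088)[:,:2].astype(np.float32)),w[m].mean(0))
for n in('top','scene'):
    p=cap(n);stack(p)
    s=(slice(160,260),slice(210,330)) if n=='top' else (slice(170,270),slice(230,350))
    cv2.imwrite(f'pics/{n}18.png',cv2.resize(p['pixels'][s],None,fx=6,fy=6,interpolation=cv2.INTER_CUBIC))
E
```

```text
440 ((559.9973754882812, 14.023279190063477), (60.12773513793945, 62.86421585083008), 78.86022186279297) [0.55870901 0.01419391 0.08853037]
457 ((563.2037353515625, 19.958158493041992), (65.46229553222656, 65.84993743896484), 78.98065185546875) [0.56158213 0.01864846 0.08675276]
```

View pics/top18.png

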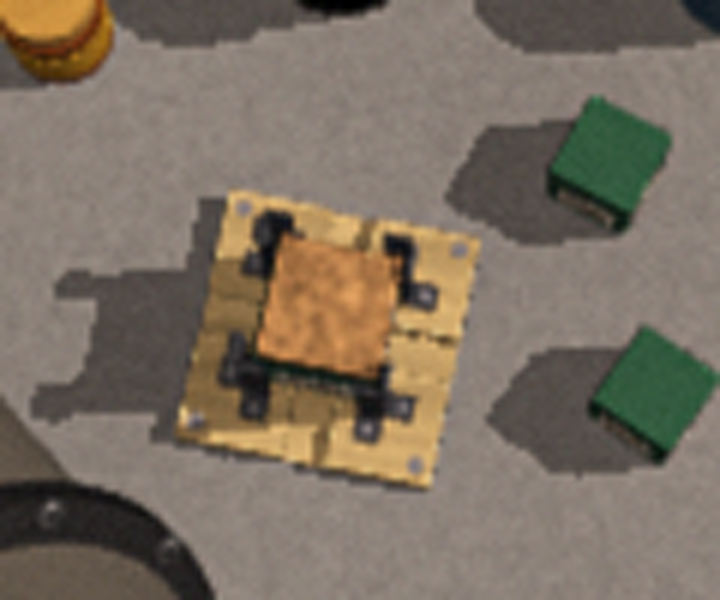

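View pics/scene18.png

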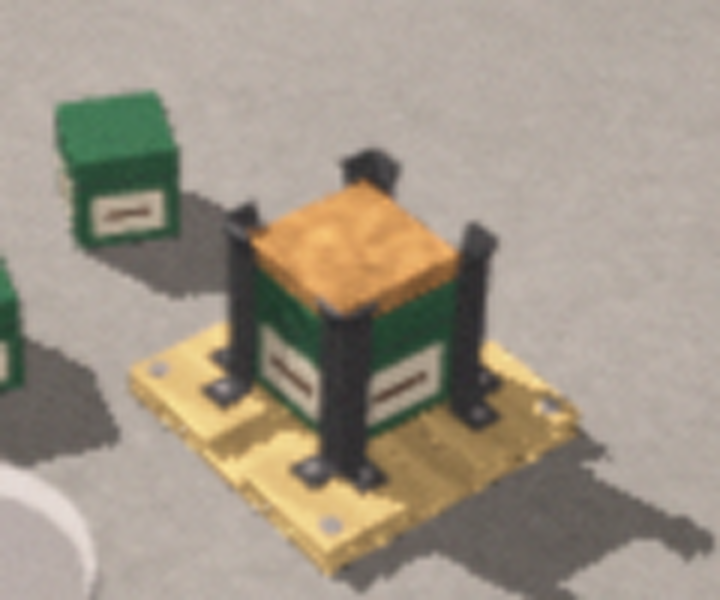

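```bash
python3 - <<'E'
from h import *
go(559.5,16.8,115,-11.5)
E
```

```text
row [85.7, 51.8, -209.3, 0.05, -0.13, -0.03] len 232.1 t 24.025
```

Request:
{"fn": "play_rows", "kwargs": {"commands": [[[18,0,-45,0,0,0],[38,0,-93,0,0,0],[58,0,-140,0,0,0],[76,0,-185,0,0,0],[84,10,-206,0,0,0],[85.7,28,-209.3,0,0,0],[85.7,44,-209.3,0,0,0],[85.7,51.5,-209.3,0,0,0],[85.7,51.5,-209.3,0,0,0]]]}}

```text
time_s: 25.15
eef_pos: [0.559, 0.0179, 0.1146]
eef_rot: [[0.98, -0.002, 0.2], [-0.2, -0.001, 0.98], [-0.002, -1.0, -0.001]]
wrist_force: [-0.2, -0.7, -0.9]
opening: 0.0581
```

```bash
python3 - <<'E'
from cr import *
p=cap('wrist');flat(p);cradle(p);o=get_obs();print(o['eef_pos'],o['wrist_force'],o['opening'])
go(559.5,16.8,92,-11.5)
cv2.imwrite('pics/w19.png',p['pixels'])
p=cap('scene');cv2.imwrite('pics/s19.png',cv2.resize(p['pixels'][130:270,220:380],None,fx=5,fy=4,interpolation=cv2.INTER_CUBIC))
E
```

```text
flat 0.81 [275.1, 291.0] 18333 0.135 c [558.8  17.9] ell [559.   17.8] [57.9 59.6]
base ((561.6279296875, 29.264652252197266), (107.7871322631836, 129.84896850585938), 78.97338104248047) 9747 0.014824821756683954
post 3640 99.1 1306 [524.9  33.   90. ] [604.5  63.6  99.1]
[0.55968162 0.01752827 0.11562981] [ 0.3355931   0.74520149 -0.81325161] 0.05812059798204741
row [-0.0, 23.6, -0.7, 0.04, -0.08, -0.01] len 23.6 t 25.25
```

View pics/w19.png

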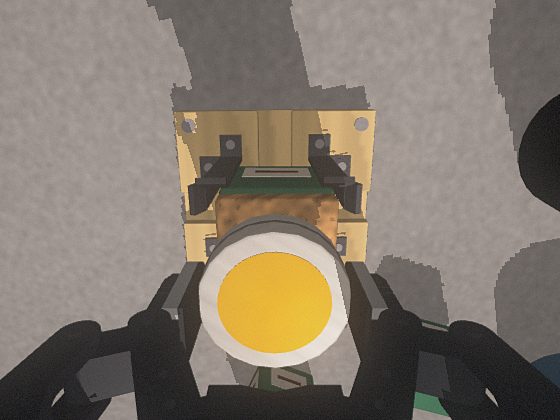

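View pics/s19.png

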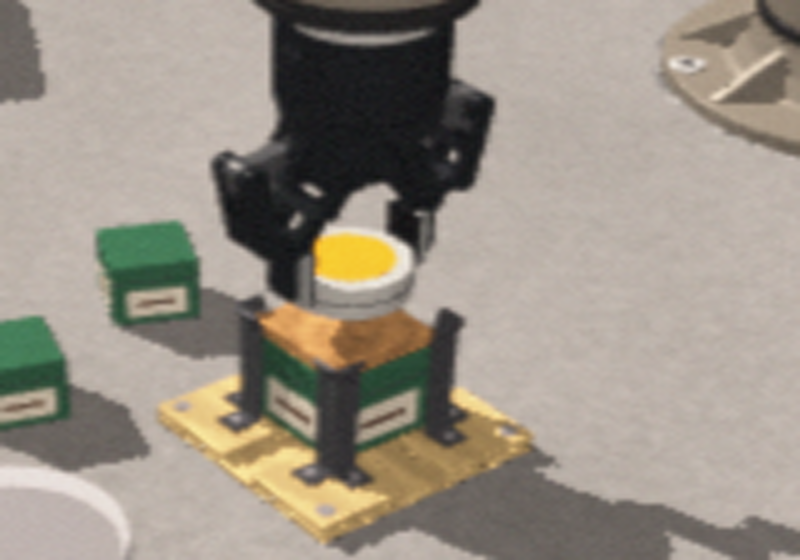

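The round tin is held level over the cork. Lowering.

Request:
{"fn": "play_rows", "kwargs": {"commands": [[[0.2,8,-0.7,0,0,0],[0.2,15,-0.7,0,0,0],[0.2,19,-0.7,0,0,0],[0.2,21,-0.7,0,0,0],[0.2,22,-0.7,0,0,0]]]}}

```text
time_s: 25.92
eef_pos: [0.5599, 0.0166, 0.0937]
eef_rot: [[0.98, 0.0, 0.201], [-0.201, -0.001, 0.98], [0.0, -1.0, -0.001]]
wrist_force: [-0.4, 0.6, -1.6]
opening: 0.0581
```

Request:
{"fn": "play_rows", "kwargs": {"commands": [[[-0.2,1,0.2,0,0,0],[-0.2,2,0.2,0,0,0],[-0.2,2.7,0.2,0,0,0]]]}}

```text
time_s: 26.3
eef_pos: [0.5597, 0.0168, 0.091]
eef_rot: [[0.98, 0.0, 0.201], [-0.201, -0.001, 0.98], [0.0, -1.0, -0.001]]
wrist_force: [-0.4, -0.6, 2.0]
opening: 0.0579
```

Request:
{"fn": "play_rows", "kwargs": {"commands": [[[0,0.6,0,0,0,0],[0,1,0,0,0,0]]]}}

```text
time_s: 26.55
eef_pos: [0.5599, 0.0168, 0.0909]
eef_rot: [[0.98, 0.001, 0.201], [-0.201, -0.001, 0.98], [0.001, -1.0, -0.001]]
wrist_force: [-7.7, -0.5, 20.8]
opening: 0.058
```

In contact (21 N). Releasing and backing off.

Request:
{"fn": "play_rows", "kwargs": {"commands": [[[0,0,0,0,0,0],[0,0,0,0,0,0],[0,0,0,0,0,0],[0,0,0,0,0,0]]], "hand": 1}}

```text
time_s: 27.05
eef_pos: [0.5598, 0.0168, 0.0908]
eef_rot: [[0.98, 0.0, 0.201], [-0.201, -0.001, 0.98], [0.001, -1.0, -0.001]]
wrist_force: [-0.5, -0.6, -0.3]
opening: 0.0856
```

Request:
{"fn": "play_rows", "kwargs": {"commands": [[[0,-20,0,0,0,0],[0,-60,0,0,0,0],[0,-110,0,0,0,0],[0,-150,0,0,0,0],[0,-150,-50,0,0,0],[0,-150,-80,0,0,0],[0,-150,-80,0,0,0],[0,-150,-80,0,0,0]]]}}

```text
time_s: 28.05
eef_pos: [0.5438, -0.0608, 0.2409]
eef_rot: [[0.98, 0.0, 0.201], [-0.201, -0.001, 0.98], [0.001, -1.0, -0.001]]
wrist_force: [-0.7, 0.7, 0.0]
opening: 0.0854
```

```bash
python3 - <<'E'
from cr import *
p=cap('wrist');flat(p);cork(p);cradle(p);o=get_obs();print(o['time_s'],o['eef_pos'],o['wrist_force'])
cv2.imwrite('pics/w20.png',p['pixels'])
w=cloud(p);t=trace(p,'flat_mid')[0];m=cv2.erode(t['pixels'].astype(np.uint8),np.ones((7,7)))>0
q=w[m];q=q[np.abs(q[:,2]-np.nanmedian(q[:,2]))<.006];A=np.c_[q[:,:2]-q[:,:2].mean(0),np.ones(len(q))];print('tilt deg',np.degrees(np.linalg.lstsq(A,q[:,2],rcond=None)[0][:2]))
p=cap('scene');cv2.imwrite('pics/s20.png',p['pixels']);cv2.imwrite('pics/s20c.png',cv2.resize(p['pixels'][130:270,220:380],None,fx=5,fy=4,interpolation=cv2.INTER_CUBIC))
p=cap('top');flat(p);cv2.imwrite('pics/t20.png',p['pixels'])
E
```

```text
flat 0.59 [274.0, 88.7] 5676 0.1115 c [559.4  15.3] ell [559.4  15.3] [57.9 58.2]
0.59 [308.3, 57.9] 786 0.08869757836763997 ((540.24560546875, 45.56537628173828), (21.238697052001953, 10.323698997497559), 32.2359619140625)
base ((559.5980224609375, 18.25109100341797), (129.759521484375, 129.80575561523438), 79.0096435546875) 7086 0.014855280724885928
post 565 99.1 386 [525.5  46.6  90.2] [545.2  63.7  99.1]
post 532 99.0 355 [587.9  32.6  90. ] [604.   52.5  99. ]
post 32 77.3 0  
post 22 77.6 0  
post 331 98.7 234 [514.9 -13.1  90.1] [531.5   4.   98.7]
post 300 99.1 202 [574.4 -24.5  90.1] [592.9  -9.9  99.1]
28.2 [ 0.54382019 -0.06038341  0.24080287] [-0.66673939  0.21769284  0.33597056]
tilt deg [-0.02039983 -0.12512501]
flat 0.84 [262.1, 209.7] 321 0.1122 c [558.8  14.8] ell [559.   17.4] [48.8 58. ]
flat 0.38 [249.2, 220.8] 864 0.0168 c [528.3  61.8] ell [525.8  64.9] [49.6 56.9]
```

View pics/w20.png

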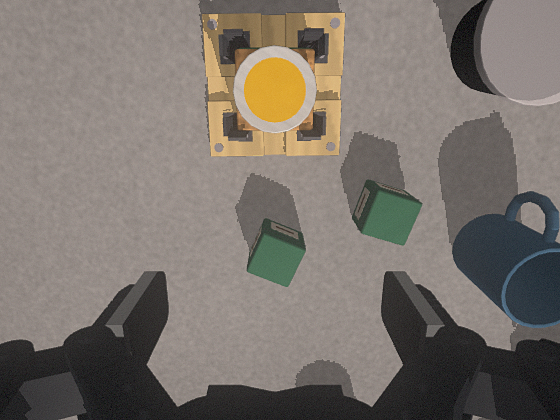

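View pics/s20c.png

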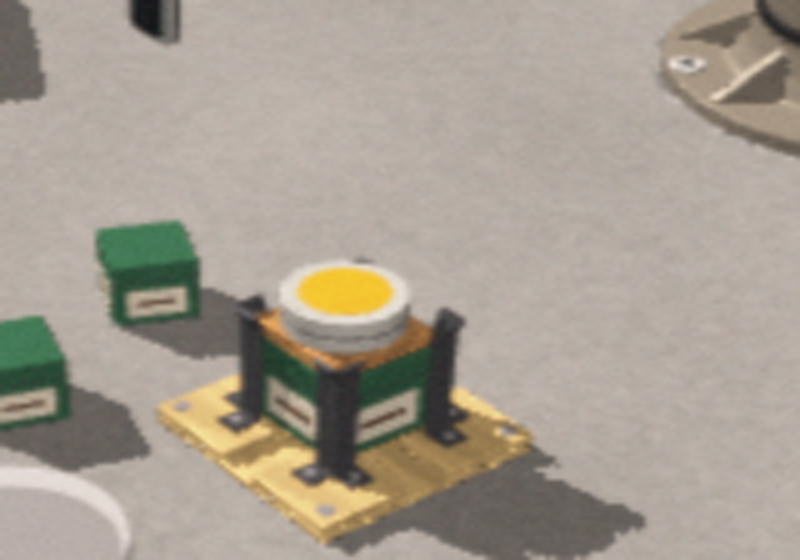

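View pics/t20.png

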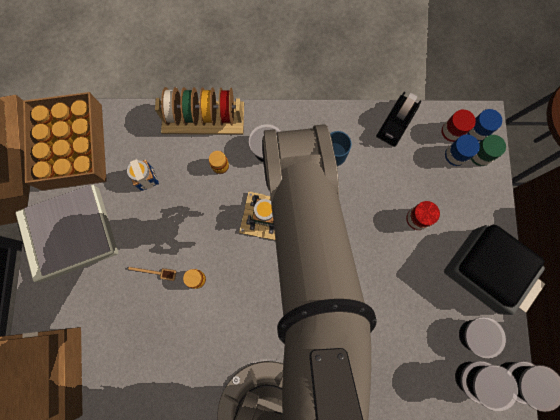

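```bash
python3 - <<'E'
from h import *
im=cv2.imread('pics/w20.png');cv2.imwrite('pics/w20c.png',cv2.resize(im[10:160,200:350],None,fx=4,fy=4,interpolation=cv2.INTER_CUBIC))
E
```

```text
(no output)
```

View pics/w20c.png

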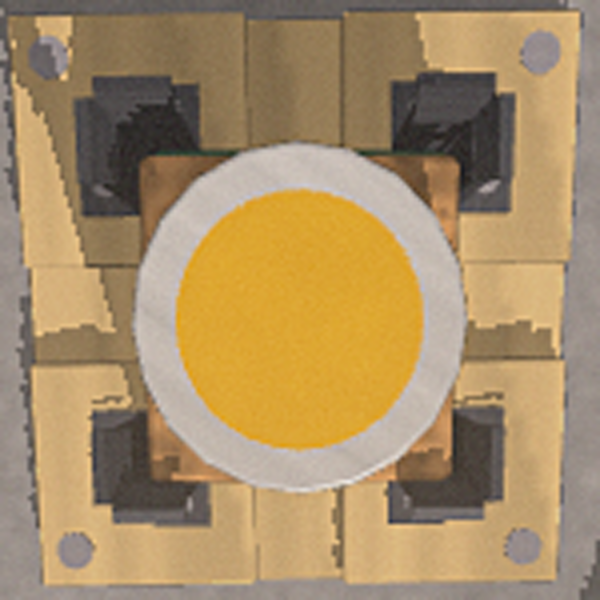

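The crop shows the round tin centred on the cork: its rim overlaps the cork evenly left and right, and only slightly more at front and back. The cork sits square between the posts. Handing in.

```bash
python3 - <<'E'
from cell import *
print(get_obs()['time_s']);print(finish_job())
E
```

```text
28.4
the job is handed in; nothing more can be done
None
```

The gift set is stacked in the cradle and the job is handed in at about 28 s of the 70 s allowed. The green tin (the 60 mm one; the other two measured about 48 mm) went in first, then the cork, then the round tin. I lowered each one until the wrist felt it rest (17–21 N) before letting go.

- **Heights:** after each release the tops measured about 77, 88 and 111 mm above the counter, against 76, 88 and 110 mm expected.
- **Level and square:** the round tin tilts about 0.1°. The tin and cork line up with the cradle to within about 1°.
- **Centring:** the cameras disagree by 1–3 mm. In the wrist view the round tin is within about 1 mm of the cork's centre. Raw readings put the round tin and cork 2–3 mm towards −y of the cradle's centre. I think most of that is camera tilt error, because the arm's own position at release was within about 1.5 mm of the centre. I left it as it was.
- **Everything else:** nothing else on the counter was touched, as far as the last pictures show. The arm hid part of the top view, and I did not re-measure the other pieces.

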